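Pack the sampling caddy

ROBOT

A 6-joint arm with a two-finger parallel gripper is mounted at the origin on a cart in front of the work surface, level with it; the furniture and walls round the work are solid. World frame = base frame: x ahead of the robot, y to its left, z up, the work surface at z = 0. Lengths are in m, angles in rad, forces in N, time in s.
With the tool pointing down it reaches from about 0.375 to 0.9 m from the base axis. Payload 3.1 kg.
Tool frame: the origin (TCP) lies on the centre line of the jaws, within the pads' length; the fingertips stand 14 mm ahead of it and the grasp point (between the pads) lies 5 mm behind it; y points along the fingers, z is the direction in which the jaws open and shut, and the axes are right-handed (so a half turn about y gives the same grasp; the last joint's range is limited). The gripper opens to 87 mm and grips with 3 to 60 N. Pads are 19 mm wide; open, the fingers measure 117 mm over their backs; the gripper's body (75 mm by 190 mm) begins 51 mm behind the grasp point.
Start: joints at [-1.492, 0.527, 1.433, -0, 1.181, -0.178], TCP at [0.159, -0.604, 0.237] pointing down, gripper open.
Joint ranges: [-3.08, 3.08], [-0.75, 2.2], [0.22, 2.44], [-1.43, 4.57], [0, 2.65], [-2.85, 2.85]. Speed limits (rad/s): [2.79, 2.79, 3.14, 3.14, 3.14, 3.14].

INTERFACE

Orientations are given as a unit quaternion [x, y, z, w].
In Python, from rig import robot, vision gives the robot as it stands.
- The arm moves only by the shell command python3 -m crank 'ROWS' [FORCE]. ROWS is JSON, a list of rows, each a list of 7 numbers: the shift along the tool's x, y, z as a fraction of full scale, then the turn, a rotation vector about the tool's x, y, z as a fraction of full scale, then the gripper command: -1 is shut, 1 is fully open, values between are in proportion. In form: [[x, y, z, wx, wy, wz, grip], ...]. A call has 1 to 10 rows; each row is the pose to reach, as a shift and turn from the pose commanded when the call began, along the tool's axes at that moment, turning the shorter way round; what a row does not reach only later rows make up. Full scale, the value 1, is 50 cm for a shift and pi rad for a turn. A row lasts 1/8 s, in which the tool goes at most 62.5 mm and 10.7 degrees, less where a joint would pass 70% of its speed; a pose out of reach is approached as far as the arm can. A call with a number of a shift or a turn outside -1 to 1 is refused whole. A call with a gripper value outside its range is refused whole. The fingers move at their own pace and stop on an object; FORCE is the grip in N (left out, the last holds). Time passes only in rows, so rows that repeat a pose let the fingers close. It gives the time, the measured TCP pose, the force and the opening at its end, in the units of the state.
- robot.get_obs(): the state, without advancing time (a new reading comes with each control period).
- vision.camera(name): name is "side" or "top"; returns the picture (420x560x3 uint8, blue, green, red); there is no depth.
- vision.camera_info(name): a dict with "vfov" (degrees; the focal length in pixels is half the picture's height over the tangent of half this angle, whatever the lens; pixels are square), "cx", "cy" (the principal point, pixels), "world_from_camera" (4x4, takes a point from camera to world coordinates). Camera axes: x right, y up, looking along -z (the intrinsics and any distortion apply to the point x, -y, -z); pixel columns grow to the right and rows downward; lengths in m; the calibration is good to about 2 mm. A picture is of the moment at which its call begins. camera_info takes no time and is no camera call.
- robot.hand_in(): hands the job in, once; it reports no verdict.
The state is a dict: "time": time; "q": joint angles; "joint_velocities": joint speeds; "joint_torque": joint torques, N m; "position": TCP position; "tool_rot": TCP orientation; "ft_force": force on the tool from outside, world axes, zero at the start; "moment": the same for the moment, N m; "grip_width": finger opening in m.
Only numpy, scipy, OpenCV 4.12 (cv2) and the standard library are available. Lean on these libraries where they do the work, as an engineer would, in place of code of your own. Each camera call takes 0.05 s, during which the arm holds its last target.

TASK

Pack the grey caddy for the next sampling round from the things standing on the white bench paper in front of you (not those along the back of the bench): the two small reagent bottles each in a round well, the open beaker in the square bay and the tube rack in the oblong bay, all upright and fully down in their recesses. Leave the larger bottle and the upturned beaker where they stand, and set things down gently rather than dropping them.

Things in the scene. Friction and masses are not known exactly. Their poses are not given: they have to be found in the camera images.
- clear_bottle: Small reagent bottle of clear glass with pink contents and a blue screw cap: round body 56 mm across up to about 70 mm, shoulder above, 105 mm tall with the cap, closed, 0.10 to 0.20 kg. Upright on the bench, right of the caddy. Origin: centre of its underside, z up. Belongs in the caddy.
- amber_bottle: Small reagent bottle of brown glass with a blue screw cap, same size as the clear one: body 56 mm across up to about 70 mm, 105 mm tall, 0.10 to 0.20 kg. Upright on the bench, right of the caddy. Origin: centre of its underside, z up. Belongs in the caddy.
- open_beaker: Small clear beaker standing open side up, with a flared rim: foot 48 mm, wall 50 mm across from 8 to 63 mm height, rim 57 mm across from 63 to 70 mm, hollow, 0.035 to 0.07 kg. Upright on the bench, right of the caddy. Origin: centre of its underside, z up. Belongs in the caddy.
- tube_rack: Small yellow wire rack holding two blue-capped tubes: footprint 52 mm along its x, 86 mm along its y, frame 90 mm high (tubes to 122 mm), 0.13 to 0.25 kg. Cross wires reach x = +-26 mm at y = 0 and +-40 mm, heights 4, 55, 88 mm: grip across x at y = 0, by the top wires. Upright on the bench, right of the caddy. Origin: centre of its underside, z up. Belongs in the caddy.
- large_bottle: Look-alike: larger clear reagent bottle with a blue cap, 68 mm across and 138 mm tall, the tallest thing near the work. Upright on the bench, right of the caddy. Origin: centre of its underside, z up. Does not belong; stays where it is. (Mind the wall shelf over the back of the bench: beyond x = 0.64 m, from 0.42 m up.)
- upturned_beaker: Look-alike: straight-sided clear beaker standing upside down (closed on top), 57 mm across and 78 mm tall. Upright on the bench, right of the caddy. Origin: centre of its underside, z up. Does not belong; stays where it is.
- round_well_a: White insert 112 x 112 x 18 mm, one of four lying 2 x 2 (113 mm apart, turned alike, order varies), fixed, in a fixed shallow grey caddy 236 mm square (4 mm rim, 26 mm above bench; low steel handles 22 mm out on two sides). Recess round, 72 mm across.  Origin: centre of the underside, 4 mm above the bench, z up; recess centred, 12 mm deep, dark floor at z = 6 mm. For either small bottle.
- round_well_b: White insert 112 x 112 x 18 mm, one of four lying 2 x 2 (113 mm apart, turned alike, order varies), fixed, in a fixed shallow grey caddy 236 mm square (4 mm rim, 26 mm above bench; low steel handles 22 mm out on two sides). Recess round, 72 mm across.  Origin: centre of the underside, 4 mm above the bench, z up; recess centred, 12 mm deep, dark floor at z = 6 mm. For either small bottle.
- square_bay: White insert 112 x 112 x 18 mm, one of four lying 2 x 2 (113 mm apart, turned alike, order varies), fixed, in a fixed shallow grey caddy 236 mm square (4 mm rim, 26 mm above bench; low steel handles 22 mm out on two sides). Recess square, 66 x 66 mm.  Origin: centre of the underside, 4 mm above the bench, z up; recess centred, 12 mm deep, dark floor at z = 6 mm. For the open beaker.
- oblong_bay: White insert 112 x 112 x 18 mm, one of four lying 2 x 2 (113 mm apart, turned alike, order varies), fixed, in a fixed shallow grey caddy 236 mm square (4 mm rim, 26 mm above bench; low steel handles 22 mm out on two sides). Recess oblong, 66 mm in x, 100 mm in y.  Origin: centre of the underside, 4 mm above the bench, z up; recess centred, 12 mm deep, dark floor at z = 6 mm. For the tube rack, either way round.
Mind the look-alikes: they are no part of the job. What is shaped like the tube_rack but purple is not meant.

How it is judged:
At the end, for the whole second after the job is handed in: Small bottles in the round wells (either way), open beaker in the square bay, rack in the oblong bay along it (0.25 rad): within 11 mm of centre in x and y, on the recess floor (5 mm), upright (0.1 rad), released, at rest; larger bottle and upturned beaker within 30 mm of their start ((((x of clear_bottle in the frame of round_well_a between -0.011 and 0.011 m and y of clear_bottle in the frame of round_well_a between -0.011 and 0.011 m and z of clear_bottle in the frame of round_well_a between 0.002 and 0.011 m) and (x of amber_bottle in the frame of round_well_b between -0.011 and 0.011 m and y of amber_bottle in the frame of round_well_b between -0.011 and 0.011 m and z of amber_bottle in the frame of round_well_b between 0.002 and 0.011 m)) or ((x of clear_bottle in the frame of round_well_b between -0.011 and 0.011 m and y of clear_bottle in the frame of round_well_b between -0.011 and 0.011 m and z of clear_bottle in the frame of round_well_b between 0.002 and 0.011 m) and (x of amber_bottle in the frame of round_well_a between -0.011 and 0.011 m and y of amber_bottle in the frame of round_well_a between -0.011 and 0.011 m and z of amber_bottle in the frame of round_well_a between 0.002 and 0.011 m))) and x of open_beaker in the frame of square_bay between -0.0115 and 0.0115 m and y of open_beaker in the frame of square_bay between -0.0115 and 0.0115 m and z of open_beaker in the frame of square_bay between 0.002 and 0.011 m and x of tube_rack in the frame of oblong_bay between -0.011 and 0.011 m and y of tube_rack in the frame of oblong_bay between -0.011 and 0.011 m and z of tube_rack in the frame of oblong_bay between 0.002 and 0.011 m and angle between the y axis of tube_rack and the y axis of oblong_bay, either way round below 0.25 rad and angle between each of clear_bottle, amber_bottle, open_beaker, tube_rack, large_bottle, upturned_beaker's own z axis and vertical below 0.1 rad and linear speed of each of clear_bottle, amber_bottle, open_beaker, tube_rack, large_bottle, upturned_beaker below 0.02 m/s and angular speed of each of clear_bottle, amber_bottle, open_beaker, tube_rack below 0.2 rad/s and distance of each of large_bottle, upturned_beaker from where it was at the start of the episode below 0.03 m); the robot touches nothing.
It fails at once if the large bottle is moved more than 30 mm or knocked over (distance of large_bottle from where it was at the start of the episode above 0.03 m or angle between large_bottle's own z axis and vertical above 0.5 rad).
It fails at once if the upturned beaker is moved more than 30 mm or knocked over (distance of upturned_beaker from where it was at the start of the episode above 0.03 m or angle between upturned_beaker's own z axis and vertical above 0.5 rad).
It fails at once if a bottle, the beaker or the rack is dropped (touching nothing with its underside more than 40 mm above the bench) ((height (world z) of clear_bottle above 0.04 m and contact force between clear_bottle and anything else below 0.001 N) or (height (world z) of amber_bottle above 0.04 m and contact force between amber_bottle and anything else below 0.001 N) or (height (world z) of open_beaker above 0.04 m and contact force between open_beaker and anything else below 0.001 N) or (height (world z) of tube_rack above 0.04 m and contact force between tube_rack and anything else below 0.001 N)).
It also fails if it takes over 136 s, if anything falls off the work surface, if the arm or the gripper's body presses on something with over 40 N, if the wrist force passes 120 N, or if a joint passes its speed limit or range.

## Working session

There is one attempt and no reset: what is moved stays moved. The work goes in short steps, Python scripts to look and compute and a shell command to move; the robot and the scene stay as the last step left them, time stands still between calls to the robot, and variables do not carry over. Pictures are saved under pics/ and viewed, and the job is handed in when it is done.

```bash
ls; mkdir -p pics; python3 - <<'E'
from rig import robot, vision
import cv2,json
for n in("top","side"):
    im=vision.camera(n); cv2.imwrite(f"pics/{n}0.png",im); print(n,vision.camera_info(n))
print(robot.get_obs())
E
```

```text
pics
top {'vfov': 52.27129040514269, 'cx': 282.77201732495377, 'cy': 207.71688165012375, 'world_from_camera': array([[ 0.02286461,  0.99585252, -0.08806231,  0.40229353],
       [-0.99973475,  0.02253223, -0.00476672, -0.06093252],
       [-0.00276271,  0.08814794,  0.99610356,  1.00130662],
       [ 0.        ,  0.        ,  0.        ,  1.        ]])}
side {'vfov': 50.62763702869907, 'cx': 285.92357213886726, 'cy': 211.89892344836306, 'world_from_camera': array([[-0.84588491,  0.35840957, -0.39499531,  0.01686598],
       [-0.53294308, -0.53849838,  0.65267999,  0.76427366],
       [ 0.02122242,  0.76260218,  0.64651955,  0.84832761],
       [ 0.        ,  0.        ,  0.        ,  1.        ]])}
{'time': 0.1, 'q': array([-1.49248725e+00,  5.28348481e-01,  1.43378327e+00, -1.64895965e-05,
        1.18143480e+00, -1.78509356e-01]), 'joint_velocities': array([-0.00228043, -0.00207431, -0.00250786, -0.00169475, -0.00056659,
        0.00084998]), 'joint_torque': array([-4.76105961e-04, -4.40984094e+01, -1.77150249e+01,  6.35548937e-02,
        5.34155779e-02, -4.63462220e-05]), 'position': array([ 0.15871991, -0.60384133,  0.23568178]), 'tool_rot': array([-0.09052229,  0.70198172, -0.70058717,  0.09058142]), 'ft_force': array([-0.52889783, -0.43816894,  0.49042294]), 'moment': array([-0.01587815, -0.00893725, -0.08503005]), 'grip_width': 0.08671692936998847}
```

View pics/top0.png

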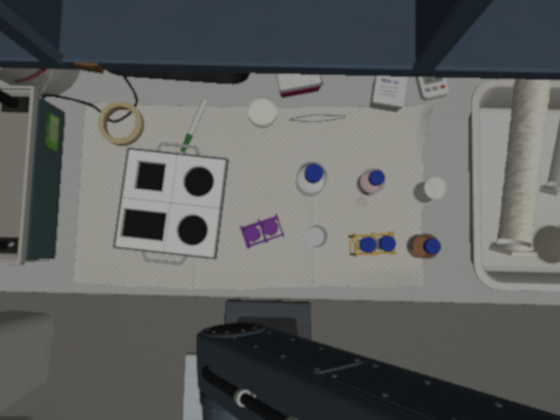

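View pics/side0.png

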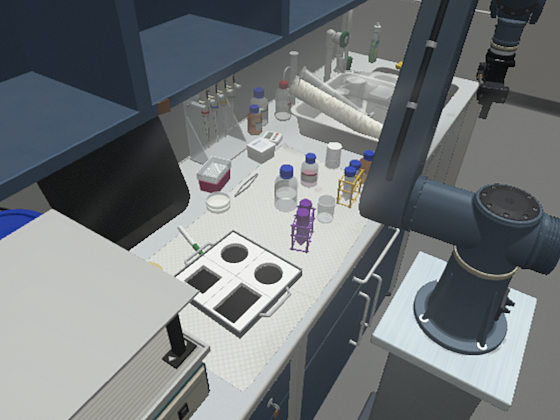

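The top picture shows the caddy around (172,203). Both round wells are on its right side: (199,181) and (193,230). The square bay is at (151,177) and the oblong bay at (145,225). The large bottle is at (313,178), the clear one at (373,181), and the amber one at (426,246). The rack is at (373,244), and the candidate beakers are at (316,236) and (434,188). Next I'll zoom in.

```bash
cat > h.py <<'E'
import numpy as np, cv2
from rig import robot, vision
def cam(n):
    i=vision.camera_info(n); f=210/np.tan(np.radians(i['vfov']/2)); return f,i['cx'],i['cy'],np.array(i['world_from_camera'])
def p2w(n,u,v,z):
    f,cx,cy,T=cam(n); d=T[:3,:3]@np.array([(u-cx)/f,-(v-cy)/f,-1]); o=T[:3,3]; return o+d*(z-o[2])/d[2]
def w2p(n,p):
    f,cx,cy,T=cam(n); c=T[:3,:3].T@(np.asarray(p,float)-T[:3,3]); return np.array([cx+f*c[0]/-c[2],cy-f*c[1]/-c[2]])
E
python3 - <<'E'
import cv2
im=cv2.imread('pics/top0.png')
a=cv2.resize(im[150:270,290:450],None,fx=5,fy=5,interpolation=cv2.INTER_CUBIC); a=cv2.convertScaleAbs(a,alpha=1.6);cv2.imwrite('pics/z1.png',a)
a=cv2.resize(im[135:270,105:240],None,fx=4.4,fy=4.4,interpolation=cv2.INTER_CUBIC);cv2.imwrite('pics/z2.png',a)
im=cv2.imread('pics/side0.png')
a=cv2.resize(im[140:260,260:390],None,fx=5,fy=5,interpolation=cv2.INTER_CUBIC);cv2.imwrite('pics/z3.png',a)
E
```

```text
(no output)
```

View pics/z1.png

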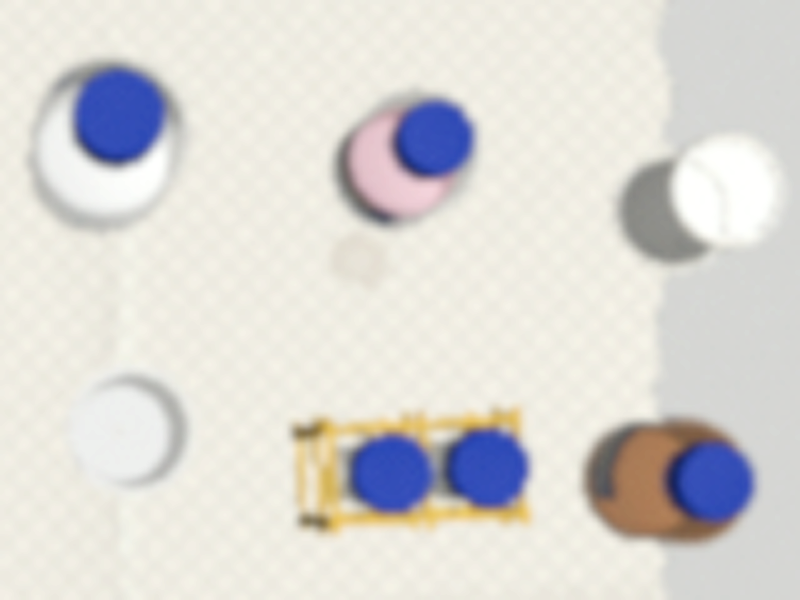

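View pics/z2.png

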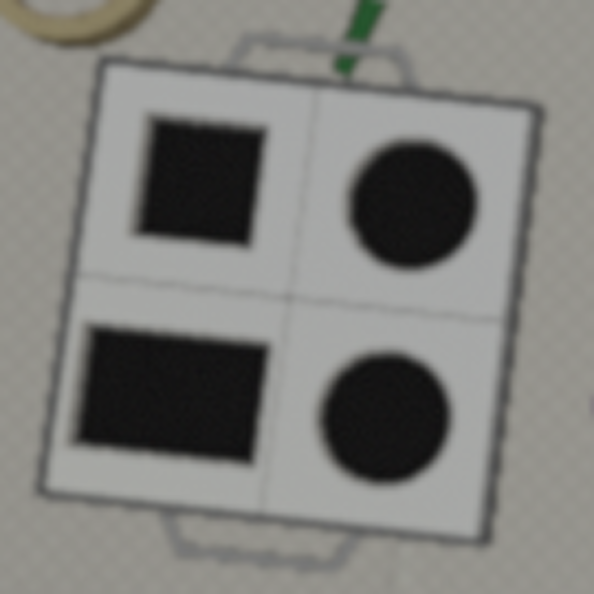

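View pics/z3.png

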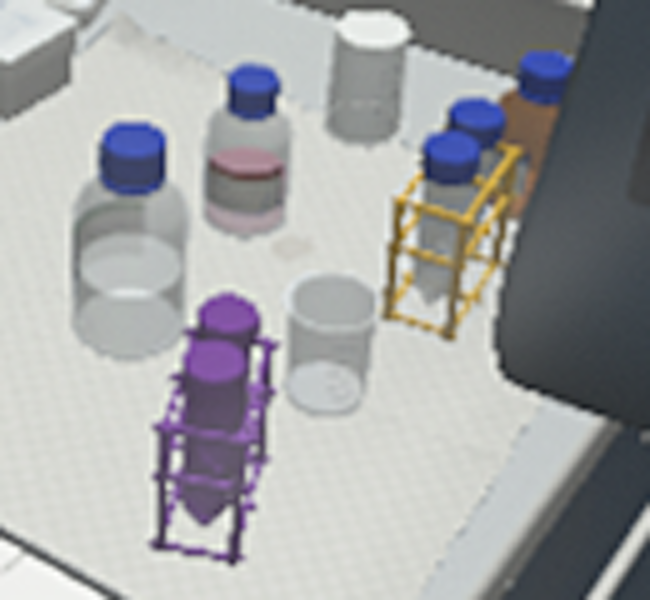

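```bash
python3 - <<'E'
from h import *
np.set_printoptions(precision=4,suppress=True)
Z1=lambda x,y:((x+.5)/5-.5+290,(y+.5)/5-.5+150)
Z2=lambda x,y:((x+.5)/4.4-.5+105,(y+.5)/4.4-.5+135)
Z3=lambda x,y:((x+.5)/5-.5+260,(y+.5)/5-.5+140)
for n,x,y,z in [('clear',435,138,.105),('large',119,115,.138),('amber',712,481,.105),('open',128,430,.07),('upt',727,190,.078),
  ('rTL',322,428,.088),('rTR',517,418,.088),('rBL',322,520,.088),('rBR',525,514,.088),('rmT',418,424,.088),('rmB',428,519,.088)]:
    print(n,p2w('top',*Z1(x,y),z))
for n,x,y,z in [('clear',253,76,.105),('large',133,134,.138),('amber',546,63,.105),('open',333,302,.07),('upt',373,30,.078)]:
    print('side',n,p2w('side',*Z3(x,y),z))
C={}
for n,x,y,z in [('TL',102,60,.026),('TR',541,108,.026),('BL',41,492,.026),('BR',487,543,.026),('wellTR',413,204,.022),('wellBR',387,417,.022),
 ('sq1',148,116,.022),('sq2',266,128,.022),('sq3',250,246,.022),('sq4',135,236,.022),('o1',87,326,.022),('o2',268,345,.022),('o3',252,463,.022),('o4',73,443,.022)]:
    C[n]=p2w('top',*Z2(x,y),z)[:2];print(n,C[n])
c=(C['TL']+C['TR']+C['BL']+C['BR'])/4
r=C['TL']-C['TR'];r2=C['BL']-C['BR']; s=C['TL']-C['BL']; s2=C['TR']-C['BR']
print(c,[np.linalg.norm(v) for v in(r,r2,s,s2)],[np.arctan2(-v[0],v[1]) for v in(r,r2)],[np.arctan2(v[1],v[0]) for v in(s,s2)])
E
```

```text
clear [ 0.5508 -0.2535  0.105 ]
large [ 0.5519 -0.1176  0.138 ]
amber [ 0.4089 -0.3694  0.105 ]
open [ 0.4255 -0.1283  0.07  ]
upt [ 0.5353 -0.3862  0.078 ]
rTL [ 0.4277 -0.2095  0.088 ]
rTR [ 0.4339 -0.2925  0.088 ]
rBL [ 0.3888 -0.2098  0.088 ]
rBR [ 0.3933 -0.2959  0.088 ]
rmT [ 0.4304 -0.2504  0.088 ]
rmB [ 0.3902 -0.2548  0.088 ]
side clear [ 0.5531 -0.2558  0.105 ]
side large [ 0.5558 -0.1208  0.138 ]
side amber [ 0.4096 -0.3707  0.105 ]
side open [ 0.4257 -0.1279  0.07  ]
side upt [ 0.5347 -0.3847  0.078 ]
TL [0.6188 0.3061]
TR [0.5983 0.0739]
BL [0.3916 0.3252]
BR [0.3707 0.0939]
wellTR [0.5465 0.1399]
wellBR [0.4344 0.149 ]
sq1 [0.5902 0.2817]
sq2 [0.5852 0.2191]
sq3 [0.5224 0.2245]
sq4 [0.5263 0.2852]
o1 [0.4784 0.3077]
o2 [0.4706 0.2126]
o3 [0.409  0.2181]
o4 [0.4172 0.3116]
[0.4948 0.1998] [np.float64(0.23313530084400408), np.float64(0.23224161300518292), np.float64(0.228012624657651), np.float64(0.22847936345215555)] [np.float64(-0.08794102260420877), np.float64(-0.08995894264531586)] [np.float64(-0.08384876966009437), np.float64(-0.08777067003015658)]
```

```bash
cat >> h.py <<'E'
from scipy.spatial.transform import Rotation as Ro
def go(x,y,z,a_deg):
    """rows for TCP goal, tool down, jaw opening axis at a_deg from world x (mod 180)"""
    o=robot.get_obs(); R=Ro.from_quat(o['tool_rot'])
    best=None
    for k in(0,180):
        a=np.radians(a_deg+k); zt=np.array([np.cos(a),np.sin(a),0]); yt=np.array([0,0,-1.]); xt=np.cross(yt,zt)
        rv=(R.inv()*Ro.from_matrix(np.c_[xt,yt,zt])).as_rotvec()
        if best is None or np.linalg.norm(rv)<np.linalg.norm(best): best=rv
    d=R.inv().apply(np.array([x,y,z])-o['position'])
    M=R.as_matrix()
    print('pos',o['position'].round(4),'open ang',round(np.degrees(np.arctan2(M[1,2],M[0,2])),1),'q6',o['q'][5].round(2),'w',o['grip_width'].round(4),'F',o['ft_force'].round(1),'t',o['time'])
    print('shift',(d/.5).round(4),'turn',(best/np.pi).round(4),'rows>=',max(np.linalg.norm(d)/.0625,np.degrees(np.linalg.norm(best))/10.7).__round__(1))
E
python3 - <<'E'
from h import *
go(.4255,-.128,.18,-45)
print(Ro.from_quat(robot.get_obs()['tool_rot']).as_matrix().round(3))
im=cv2.imread('pics/top0.png')
cv2.imwrite('pics/z4.png',cv2.convertScaleAbs(cv2.resize(im[200:260,230:330],None,fx=7,fy=7,interpolation=cv2.INTER_CUBIC),alpha=1.5))
im=cv2.imread('pics/side0.png')
cv2.imwrite('pics/z5.png',cv2.convertScaleAbs(cv2.resize(im[0:140,440:560],None,fx=4,fy=4,interpolation=cv2.INTER_CUBIC),alpha=2))
E
```

```text
Traceback (most recent call last):
  File "h.py", line 20, in go
    print('pos',o['position'].round(4),'open ang',round(np.degrees(np.arctan2(M[1,2],M[0,2])),1),'q6',o['q'][5].round(2),'w',o['grip_width'].round(4),'F',o['ft_force'].round(1),'t',o['time'])
                                                                                                                             ^^^^^^^^^^^^^^^^^^^^^
AttributeError: 'float' object has no attribute 'round'
```

```bash
sed -i "s/o\['grip_width'\].round(4)/round(o['grip_width'],4)/" h.py
python3 - <<'E'
from h import *
go(.4255,-.128,.18,-45)
print(Ro.from_quat(robot.get_obs()['tool_rot']).as_matrix().round(3))
im=cv2.imread('pics/top0.png')
cv2.imwrite('pics/z4.png',cv2.convertScaleAbs(cv2.resize(im[200:260,230:330],None,fx=7,fy=7,interpolation=cv2.INTER_CUBIC),alpha=1.5))
im=cv2.imread('pics/side0.png')
cv2.imwrite('pics/z5.png',cv2.convertScaleAbs(cv2.resize(im[0:140,440:560],None,fx=4,fy=4,interpolation=cv2.INTER_CUBIC),alpha=2))
E
```

```text
pos [ 0.1587 -0.6038  0.2357] open ang -75.3 q6 -0.18 w 0.0867 F [-0.5 -0.4  0.5] t 0.1
shift [-0.7578  0.1131 -0.7847] turn [ 0.0006 -0.1683 -0.0003] rows>= 8.8
[[-0.967 -0.     0.254]
 [-0.254  0.002 -0.967]
 [-0.    -1.    -0.002]]
```

View pics/z4.png

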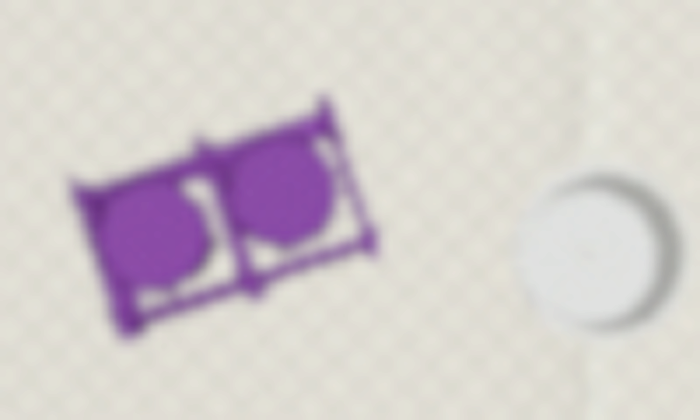

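View pics/z5.png

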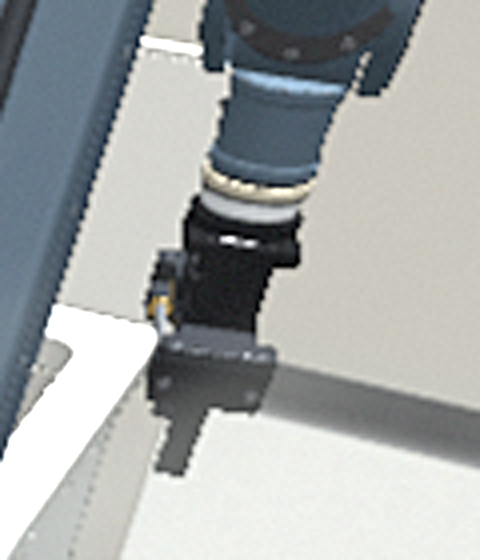

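The purple rack's near corner is at top-view pixel (283,235), just left of the beaker. I'll grip the beaker with the jaws at about -42°, so the gripper body clears the large bottle and both racks.

```bash
python3 -m crank '[[-0.758,0.1,-0.785,0,-0.185,0,1],[-0.758,0.1,-0.785,0,-0.185,0,1],[-0.758,0.1,-0.785,0,-0.185,0,1],[-0.758,0.1,-0.785,0,-0.185,0,1],[-0.758,0.1,-0.785,0,-0.185,0,1],[-0.758,0.1,-0.785,0,-0.185,0,1],[-0.758,0.1,-0.785,0,-0.185,0,1],[-0.758,0.1,-0.785,0,-0.185,0,1],[-0.758,0.1,-0.785,0,-0.185,0,1],[-0.758,0.1,-0.785,0,-0.185,0,1]]' 15
python3 - <<'E'
from h import *
go(.4255,-.128,.037,-42)
E
```

```text
time: 1.35
position: [0.426, -0.1255, 0.1861]
tool_rot: [-0.29, 0.646, -0.645, 0.289]
ft_force: [0.3, -0.7, 0.0]
grip_width: 0.0869
pos [ 0.426  -0.1255  0.1861] open ang -41.6 q6 0.19 w 0.0869 F [ 0.3 -0.7  0. ] t 1.35
shift [0.0044 0.2981 0.0031] turn [ 0.0005  0.002  -0.    ] rows>= 2.4
```

```bash
python3 -m crank '[[0.004,0.06,0.003,0,0,0,1],[0.004,0.12,0.003,0,0,0,1],[0.004,0.18,0.003,0,0,0,1],[0.004,0.23,0.003,0,0,0,1],[0.004,0.27,0.003,0,0,0,1],[0.004,0.298,0.003,0,0,0,1],[0.004,0.298,0.003,0,0,0,1],[0.004,0.298,0.003,0,0,0,1]]'
python3 - <<'E'
from h import *
go(.4255,-.128,.037,-42)
for n in('top','side'):
    im=vision.camera(n); cv2.imwrite(f'pics/{n}1.png',im)
im=cv2.imread('pics/top1.png')[180:280,250:390];cv2.imwrite('pics/t1z.png',cv2.resize(im,None,fx=4,fy=4))
im=cv2.imread('pics/side1.png')[120:260,250:400];cv2.imwrite('pics/s1z.png',cv2.resize(im,None,fx=4,fy=4))
E
```

```text
time: 2.35
position: [0.4256, -0.1315, 0.038]
tool_rot: [0.287, -0.646, 0.646, -0.288]
ft_force: [0.2, -0.8, 0.4]
grip_width: 0.0872
pos [ 0.4256 -0.1315  0.038 ] open ang -42.0 q6 0.18 w 0.0872 F [ 0.2 -0.8  0.4] t 2.35
shift [-0.005   0.0019 -0.0049] turn [-0.0003 -0.     -0.    ] rows>= 0.1
```

View pics/s1z.png

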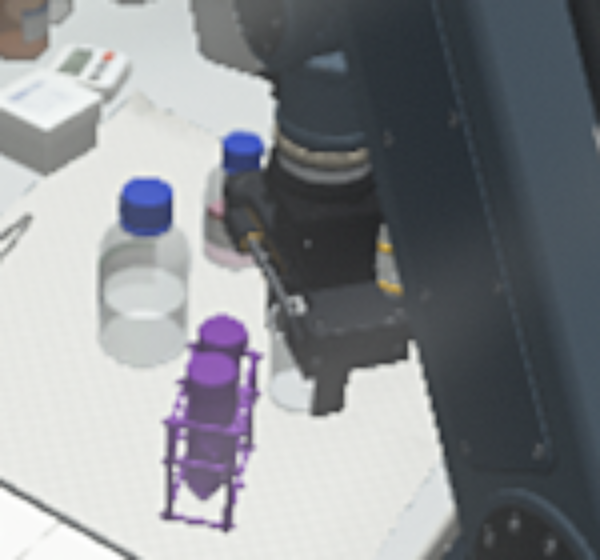

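View pics/top1.png

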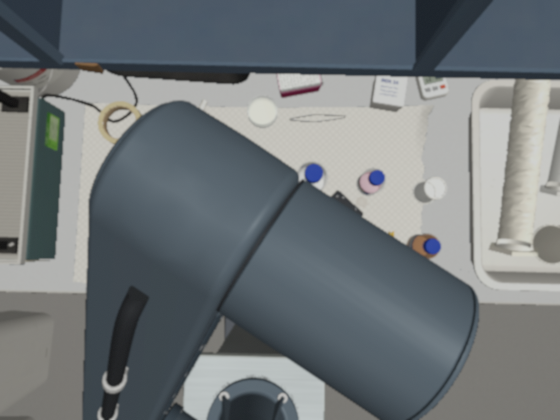

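The side view shows the beaker between the fingers at about (322,217) in the full picture, with nothing touched. I'll recentre by 3.5 mm and close.

```bash
python3 -m crank '[[-0.005,0,-0.005,0,0,0,1],[-0.005,0,-0.005,0,0,0,-1],[-0.005,0,-0.005,0,0,0,-1],[-0.005,0,-0.005,0,0,0,-1],[-0.005,0,-0.005,0,0,0,-1],[-0.005,0,-0.005,0,0,0,-1],[-0.005,0,-0.005,0,0,0,-1],[-0.005,0,-0.005,0,0,0,-1],[-0.005,0,-0.005,0,0,0,-1]]' 12
python3 - <<'E'
from h import *
go(.4255,-.128,.037,-42)
E
```

```text
time: 3.58
position: [0.4254, -0.1276, 0.0376]
tool_rot: [0.288, -0.646, 0.646, -0.288]
ft_force: [0.9, -1.1, -0.5]
grip_width: 0.0545
pos [ 0.4254 -0.1276  0.0376] open ang -42.0 q6 0.19 w 0.0545 F [ 0.9 -1.1 -0.5] t 3.575
shift [0.0004 0.0011 0.0007] turn [-0.0001  0.0001 -0.    ] rows>= 0.0
```

```bash
python3 -m crank '[[0,0,0,0,0,0,-1],[0,0,0,0,0,0,-1],[0,0,0,0,0,0,-1],[0,0,0,0,0,0,-1]]'
```

```text
time: 4.08
position: [0.4253, -0.1276, 0.0375]
tool_rot: [0.288, -0.646, 0.646, -0.288]
ft_force: [0.6, 0.1, 1.2]
grip_width: 0.0544
```

The opening stopped at 54.4 mm, which is neither the wall (50) nor the rim (57). The pads may be catching the rim, so I'll reopen a little, go 8 mm lower and close again.

```bash
python3 -m crank '[[0,0,0,0,0,0,0.7],[0,0,0,0,0,0,0.7],[0,0,0,0,0,0,0.7],[0,0.008,0,0,0,0,0.7],[0,0.016,0,0,0,0,0.7],[0,0.016,0,0,0,0,0.7],[0,0.016,0,0,0,0,-1],[0,0.016,0,0,0,0,-1],[0,0.016,0,0,0,0,-1],[0,0.016,0,0,0,0,-1]]'
python3 -m crank '[[0,0,0,0,0,0,-1],[0,0,0,0,0,0,-1],[0,0,0,0,0,0,-1],[0,0,0,0,0,0,-1]]'
```

```text
time: 5.32
position: [0.4254, -0.1277, 0.0297]
tool_rot: [0.288, -0.646, 0.646, -0.288]
ft_force: [0.2, 0.4, 0.4]
grip_width: 0.0498
time: 5.82
position: [0.4255, -0.1277, 0.0296]
tool_rot: [0.288, -0.646, 0.646, -0.288]
ft_force: [0.4, -0.8, 1.8]
grip_width: 0.0497
```

Now it reads 49.7 mm, so it has the wall. I'll lift and carry it over.

```bash
python3 -m crank '[[0,-0.02,0,0,0,0,-1],[0,-0.06,0,0,0,0,-1],[0,-0.12,0,0,0,0,-1],[0,-0.18,0,0,0,0,-1],[0,-0.24,0,0,0,0,-1],[0,-0.3,0,0,0,0,-1],[0,-0.36,0,0,0,0,-1],[0,-0.39,0,0,0,0,-1],[0,-0.39,0,0,0,0,-1],[0,-0.39,0,0,0,0,-1]]'
python3 - <<'E'
from h import *
go(.556,.252,.225,-42)
E
```

```text
time: 7.08
position: [0.4244, -0.127, 0.2241]
tool_rot: [-0.288, 0.646, -0.645, 0.287]
ft_force: [0.3, 0.4, -0.3]
grip_width: 0.0496
pos [ 0.4244 -0.127   0.2241] open ang -42.0 q6 0.19 w 0.0496 F [ 0.3  0.4 -0.3] t 7.075
shift [-0.7395 -0.0016 -0.3115] turn [0.0005 0.0001 0.0001] rows>= 6.4
```

```bash
python3 -m crank '[[-0.05,0,-0.02,0,0,0,-1],[-0.13,0,-0.055,0,0,0,-1],[-0.22,0,-0.093,0,0,0,-1],[-0.31,0,-0.131,0,0,0,-1],[-0.4,0,-0.168,0,0,0,-1],[-0.49,0,-0.206,0,0,0,-1],[-0.58,0,-0.244,0,0,0,-1],[-0.66,0,-0.278,0,0,0,-1],[-0.715,0,-0.301,0,0,0,-1],[-0.74,0,-0.3115,0,0,0,-1]]'
python3 -m crank '[[0,0,0,0,0,0,-1],[0,0,0,0,0,0,-1],[0,0,0,0,0,0,-1]]'
python3 - <<'E'
from h import *
go(.556,.252,.0415,-42)
im=vision.camera('side'); cv2.imwrite('pics/s2.png',im)
E
```

```text
time: 8.32
position: [0.5564, 0.2529, 0.2228]
tool_rot: [-0.289, 0.646, -0.646, 0.287]
ft_force: [-0.5, 0.4, -1.0]
grip_width: 0.0505
time: 8.7
position: [0.5567, 0.2505, 0.2246]
tool_rot: [0.287, -0.646, 0.646, -0.287]
ft_force: [-0.9, -0.8, -1.0]
grip_width: 0.0505
pos [0.5567 0.2505 0.2246] open ang -42.1 q6 0.97 w 0.0505 F [-0.9 -0.8 -1. ] t 8.7
shift [-0.0016  0.3661 -0.003 ] turn [ 0.0001 -0.0004  0.0002] rows>= 2.9
```

View pics/s2.png

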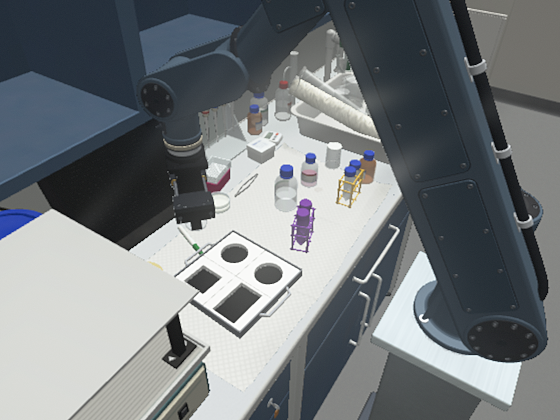

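```bash
python3 -m crank '[[-0.001,0.04,-0.002,0,0,0,-1],[-0.0016,0.1,-0.003,0,0,0,-1],[-0.0016,0.16,-0.003,0,0,0,-1],[-0.0016,0.22,-0.003,0,0,0,-1],[-0.0016,0.27,-0.003,0,0,0,-1],[-0.0016,0.31,-0.003,0,0,0,-1],[-0.0016,0.335,-0.003,0,0,0,-1],[-0.0016,0.35,-0.003,0,0,0,-1],[-0.0016,0.358,-0.003,0,0,0,-1],[-0.0016,0.362,-0.003,0,0,0,-1]]'
python3 - <<'E'
from h import *
go(.556,.252,.0396,-42)
im=vision.camera('side'); cv2.imwrite('pics/s3.png',cv2.resize(im[150:350,100:350],None,fx=3,fy=3))
E
```

```text
time: 10.0
position: [0.5568, 0.2534, 0.0439]
tool_rot: [0.287, -0.646, 0.646, -0.288]
ft_force: [-1.0, 0.2, -0.1]
grip_width: 0.0501
pos [0.5568 0.2534 0.0439] open ang -42.0 q6 0.98 w 0.0501 F [-1.   0.2 -0.1] t 10.0
shift [0.0031 0.0086 0.0006] turn [-0.0002  0.0001 -0.0003] rows>= 0.1
```

View pics/s3.png

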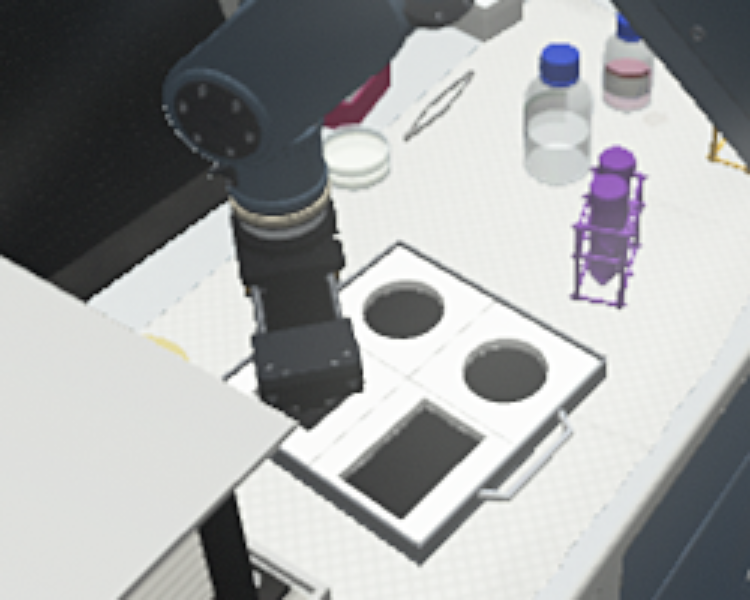

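```bash
python3 -m crank '[[0.002,0.002,0,0,0,0,-1],[0.002,0.004,0,0,0,0,-1],[0.002,0.006,0,0,0,0,-1],[0.002,0.008,0,0,0,0,-1],[0.002,0.009,0,0,0,0,-1],[0.002,0.009,0,0,0,0,-1]]'
```

```text
time: 10.8
position: [0.556, 0.2526, 0.0396]
tool_rot: [0.287, -0.646, 0.646, -0.288]
ft_force: [-0.7, -0.6, 5.1]
grip_width: 0.0499
```

It touches down at 5 N upward, at the expected height. I'll release and rise.

```bash
python3 -m crank '[[0,-0.001,0,0,0,0,0.3],[0,-0.001,0,0,0,0,0.5],[0,-0.001,0,0,0,0,0.7],[0,-0.001,0,0,0,0,0.7],[0,-0.03,0,0,0,0,0.7],[0,-0.08,0,0,0,0,0.7],[0,-0.16,0,0,0,0,0.8],[0,-0.26,0,0,0,0,1],[0,-0.36,0,0,0,0,1],[0,-0.4,0,0,0,0,1]]'
python3 - <<'E'
from h import *
go(.551,-.2545,.24,0)
im=vision.camera('side'); cv2.imwrite('pics/s4.png',cv2.resize(im[150:350,100:350],None,fx=3,fy=3))
E
```

```text
time: 12.05
position: [0.5573, 0.253, 0.244]
tool_rot: [0.285, -0.645, 0.646, -0.29]
ft_force: [0.1, -0.1, -0.4]
grip_width: 0.0865
pos [0.5573 0.253  0.244 ] open ang -42.0 q6 0.98 w 0.0865 F [ 0.1 -0.1 -0.4] t 12.05
shift [0.763  0.006  0.6695] turn [-0.002  -0.2332 -0.0014] rows>= 8.1
```

View pics/s4.png

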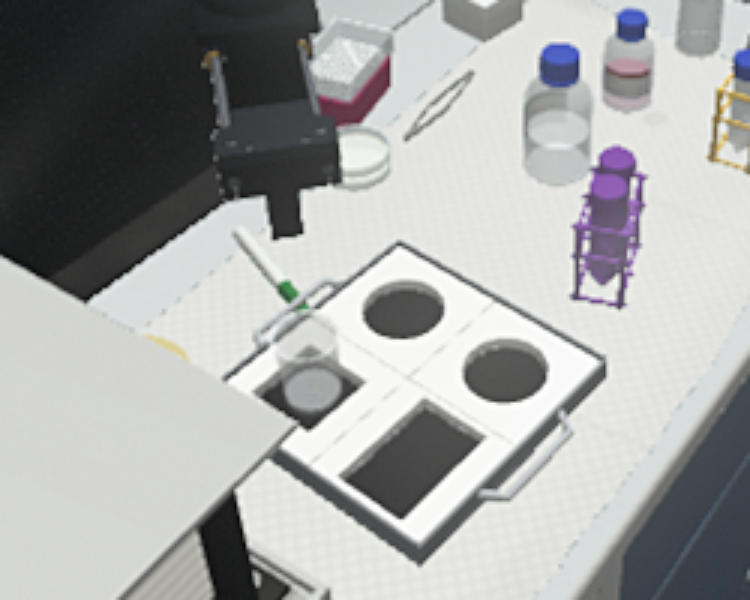

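The beaker stands upright in the square bay, at about (203,275) in the full side view. Next is the clear bottle.

```bash
python3 -m crank '[[0.1,0.006,0.088,0,-0.03,0,1],[0.763,0.006,0.67,0,-0.233,0,1],[0.763,0.006,0.67,0,-0.233,0,1],[0.763,0.006,0.67,0,-0.233,0,1],[0.763,0.006,0.67,0,-0.233,0,1],[0.763,0.006,0.67,0,-0.233,0,1],[0.763,0.006,0.67,0,-0.233,0,1],[0.763,0.006,0.67,0,-0.233,0,1],[0.763,0.006,0.67,0,-0.233,0,1],[0.763,0.006,0.67,0,-0.233,0,1]]' 15
python3 -m crank '[[0,0,0,0,0,0,1],[0,0,0,0,0,0,1],[0,0,0,0,0,0,1]]'
python3 - <<'E'
from h import *
go(.5518,-.2545,.057,0)
E
```

```text
time: 13.35
position: [0.5491, -0.2561, 0.2357]
tool_rot: [-0.499, 0.501, -0.501, 0.499]
ft_force: [1.0, -0.3, 0.8]
grip_width: 0.0871
time: 13.72
position: [0.5497, -0.2536, 0.2362]
tool_rot: [-0.5, 0.5, -0.5, 0.5]
ft_force: [0.1, -1.0, -0.4]
grip_width: 0.0867
pos [ 0.5497 -0.2536  0.2362] open ang 0.1 q6 -0.62 w 0.0867 F [ 0.1 -1.  -0.4] t 13.725
shift [0.0019 0.3584 0.0041] turn [ 0.      0.0004 -0.0001] rows>= 2.9
```

```bash
python3 -m crank '[[0.002,0.05,0.004,0,0,0,1],[0.002,0.12,0.004,0,0,0,1],[0.002,0.18,0.004,0,0,0,1],[0.002,0.24,0.004,0,0,0,1],[0.002,0.29,0.004,0,0,0,1],[0.002,0.325,0.004,0,0,0,1],[0.002,0.345,0.004,0,0,0,1],[0.002,0.358,0.004,0,0,0,1],[0.002,0.358,0.004,0,0,0,1],[0.002,0.358,0.004,0,0,0,1]]'
python3 - <<'E'
from h import *
go(.5518,-.2545,.057,0)
im=vision.camera('side'); cv2.imwrite('pics/s5.png',cv2.resize(im[80:260,250:450],None,fx=3,fy=3))
E
```

```text
time: 14.98
position: [0.552, -0.2565, 0.0578]
tool_rot: [0.5, -0.5, 0.501, -0.5]
ft_force: [-0.3, -1.1, 0.0]
grip_width: 0.087
pos [ 0.552  -0.2565  0.0578] open ang -0.0 q6 -0.62 w 0.087 F [-0.3 -1.1  0. ] t 14.975
shift [-0.0039  0.0015 -0.0003] turn [-0.0004 -0.0003  0.0003] rows>= 0.0
```

View pics/s5.png

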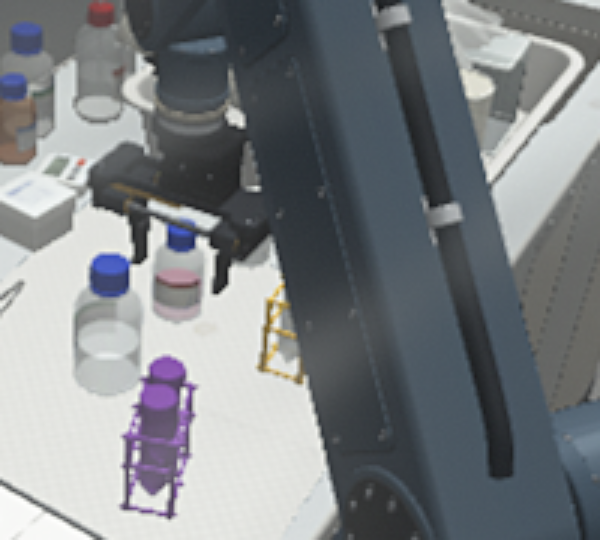

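The bottle sits between the fingers, at about (309,175) in the full picture. Closing.

```bash
python3 -m crank '[[-0.004,0,0,0,0,0,1],[-0.004,0,0,0,0,0,-1],[-0.004,0,0,0,0,0,-1],[-0.004,0,0,0,0,0,-1],[-0.004,0,0,0,0,0,-1],[-0.004,0,0,0,0,0,-1],[-0.004,0,0,0,0,0,-1],[-0.004,0,0,0,0,0,-1],[-0.004,0,0,0,0,0,-1],[-0.004,0,0,0,0,0,-1]]' 18
python3 -m crank '[[0,0,0,0,0,0,-1],[0,0,0,0,0,0,-1],[0,-0.02,0,0,0,0,-1],[0,-0.06,0,0,0,0,-1],[0,-0.12,0,0,0,0,-1],[0,-0.18,0,0,0,0,-1],[0,-0.24,0,0,0,0,-1],[0,-0.3,0,0,0,0,-1],[0,-0.34,0,0,0,0,-1],[0,-0.35,0,0,0,0,-1]]'
python3 -m crank '[[0,0,0,0,0,0,-1],[0,0,0,0,0,0,-1]]'
python3 - <<'E'
from h import *
go(.5465,.1395,.24,0)
im=vision.camera('side'); cv2.imwrite('pics/s6.png',im)
E
```

```text
time: 16.27
position: [0.5516, -0.2542, 0.057]
tool_rot: [0.5, -0.5, 0.5, -0.5]
ft_force: [0.9, -1.1, -0.3]
grip_width: 0.0548
time: 17.52
position: [0.5519, -0.2544, 0.234]
tool_rot: [0.5, -0.499, 0.501, -0.5]
ft_force: [-0.3, 0.6, -2.3]
grip_width: 0.055
time: 17.77
position: [0.5508, -0.2537, 0.2309]
tool_rot: [-0.5, 0.501, -0.499, 0.5]
ft_force: [0.1, -0.1, -1.8]
grip_width: 0.0548
pos [ 0.5508 -0.2537  0.2309] open ang -0.1 q6 -0.61 w 0.0548 F [ 0.1 -0.1 -1.8] t 17.775
shift [-0.7864 -0.0171 -0.0093] turn [ 0.0007 -0.0003 -0.0005] rows>= 6.3
```

View pics/s6.png

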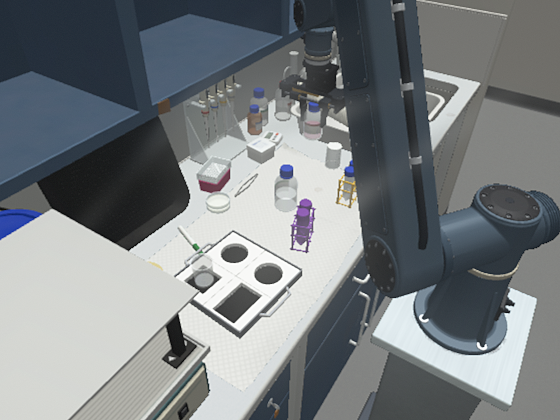

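The bottle hangs upright in the jaws at (312,122). I'll carry it to the far-right well.

```bash
python3 -m crank '[[-0.04,-0.017,0,0,0,0,-1],[-0.12,-0.02,-0.001,0,0,0,-1],[-0.22,-0.02,-0.002,0,0,0,-1],[-0.32,-0.02,-0.003,0,0,0,-1],[-0.42,-0.02,-0.004,0,0,0,-1],[-0.52,-0.02,-0.006,0,0,0,-1],[-0.62,-0.02,-0.007,0,0,0,-1],[-0.7,-0.017,-0.008,0,0,0,-1],[-0.76,-0.017,-0.009,0,0,0,-1],[-0.786,-0.017,-0.0093,0,0,0,-1]]'
python3 -m crank '[[0,0,0,0,0,0,-1],[0,0,0,0,0,0,-1],[0,0,0,0,0,0,-1]]'
python3 - <<'E'
from h import *
go(.5465,.1395,.069,0)
E
```

```text
time: 19.08
position: [0.5461, 0.1413, 0.2407]
tool_rot: [0.501, -0.5, 0.499, -0.5]
ft_force: [-0.0, -0.2, -2.0]
grip_width: 0.0551
time: 19.45
position: [0.5474, 0.1377, 0.2406]
tool_rot: [0.499, -0.501, 0.501, -0.499]
ft_force: [0.2, -0.8, -1.3]
grip_width: 0.055
pos [0.5474 0.1377 0.2406] open ang -0.1 q6 0.05 w 0.055 F [ 0.2 -0.8 -1.3] t 19.45
shift [-0.0036  0.3431 -0.0017] turn [ 0.     -0.0008  0.0001] rows>= 2.7
```

```bash
python3 -m crank '[[-0.002,0.04,0,0,0,0,-1],[-0.002,0.1,-0.001,0,0,0,-1],[-0.002,0.16,-0.001,0,0,0,-1],[-0.002,0.21,-0.001,0,0,0,-1],[-0.002,0.26,-0.001,0,0,0,-1],[-0.002,0.295,-0.001,0,0,0,-1],[-0.002,0.32,-0.001,0,0,0,-1],[-0.002,0.333,-0.001,0,0,0,-1],[-0.002,0.34,-0.001,0,0,0,-1],[-0.002,0.342,-0.001,0,0,0,-1]]'
python3 -m crank '[[0,0,0,0,0,0,-1],[0,0,0,0,0,0,-1]]'
python3 - <<'E'
from h import *
go(.5465,.1395,.067,0)
im=vision.camera('side'); cv2.imwrite('pics/s7.png',cv2.resize(im[150:350,100:350],None,fx=3,fy=3))
E
```

```text
time: 20.7
position: [0.547, 0.1398, 0.0698]
tool_rot: [0.5, -0.5, 0.5, -0.5]
ft_force: [-0.1, 0.7, -2.3]
grip_width: 0.0549
time: 20.95
position: [0.547, 0.1399, 0.07]
tool_rot: [0.5, -0.5, 0.5, -0.5]
ft_force: [0.2, 0.0, -1.2]
grip_width: 0.0551
pos [0.547  0.1399 0.07  ] open ang -0.0 q6 0.05 w 0.0551 F [ 0.2  0.  -1.2] t 20.95
shift [ 0.0008  0.0059 -0.0009] turn [-0.0003 -0.0002 -0.    ] rows>= 0.0
```

View pics/s7.png

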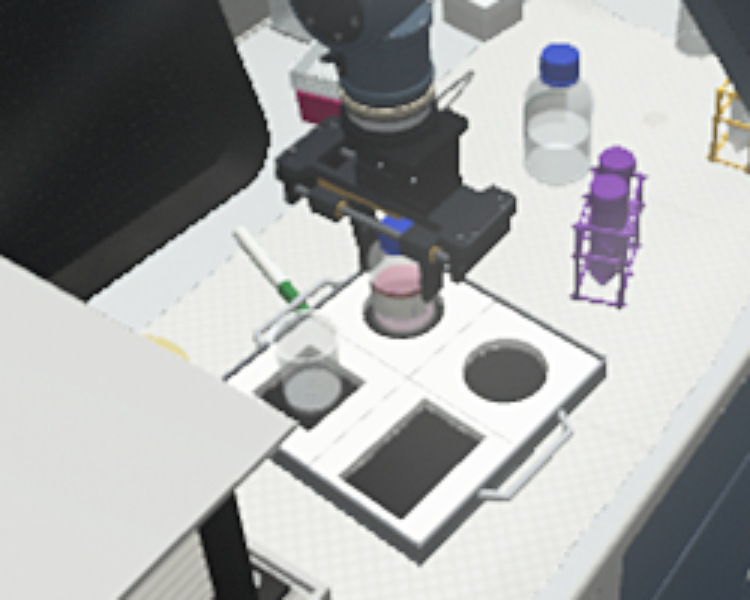

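The bottle is inside the far-right well and about 3 mm above its floor. I'll lower it to contact.

```bash
python3 -m crank '[[0,0.002,0,0,0,0,-1],[0,0.004,0,0,0,0,-1],[0,0.006,0,0,0,0,-1],[0,0.0065,0,0,0,0,-1],[0,0.0065,0,0,0,0,-1]]'
```

```text
time: 21.62
position: [0.5467, 0.1399, 0.0669]
tool_rot: [0.5, -0.5, 0.5, -0.5]
ft_force: [-1.4, 0.2, 6.8]
grip_width: 0.0549
```

```bash
python3 -m crank '[[0,-0.0015,0,0,0,0,0.4],[0,-0.0015,0,0,0,0,0.6],[0,-0.0015,0,0,0,0,0.7],[0,-0.0015,0,0,0,0,0.8],[0,-0.03,0,0,0,0,0.8],[0,-0.08,0,0,0,0,0.8],[0,-0.16,0,0,0,0,0.8],[0,-0.25,0,0,0,0,1],[0,-0.33,0,0,0,0,1],[0,-0.35,0,0,0,0,1]]'
python3 - <<'E'
from h import *
go(.4092,-.370,.24,0)
im=vision.camera('side'); cv2.imwrite('pics/s8.png',cv2.resize(im[150:350,100:350],None,fx=3,fy=3))
E
```

```text
time: 22.88
position: [0.5483, 0.14, 0.2451]
tool_rot: [0.498, -0.498, 0.502, -0.502]
ft_force: [0.3, -1.1, 0.1]
grip_width: 0.0865
pos [0.5483 0.14   0.2451] open ang -0.0 q6 0.05 w 0.0865 F [ 0.3 -1.1  0.1] t 22.875
shift [ 1.0202  0.0078 -0.2776] turn [-0.0023 -0.0002 -0.0001] rows>= 8.5
```

View pics/s8.png

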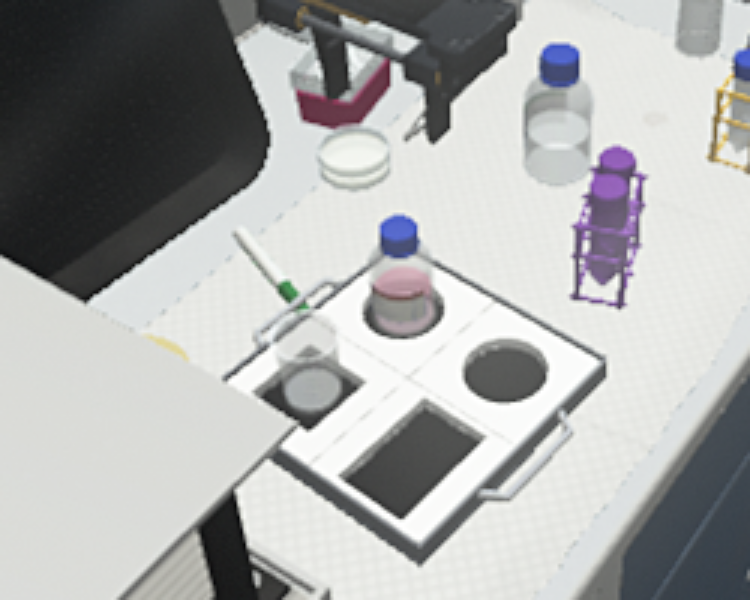

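The clear bottle is seated. Now the amber bottle.

```bash
python3 -m crank '[[0.1,0.005,-0.027,0,0,0,1],[0.95,0.005,-0.258,0,0,0,1],[0.95,0.005,-0.258,0,0,0,1],[0.95,0.005,-0.258,0,0,0,1],[0.95,0.005,-0.258,0,0,0,1],[0.95,0.005,-0.258,0,0,0,1],[0.95,0.005,-0.258,0,0,0,1],[0.95,0.005,-0.258,0,0,0,1],[0.95,0.005,-0.258,0,0,0,1],[0.95,0.005,-0.258,0,0,0,1]]'
python3 -m crank '[[0.07,0,-0.02,0,0,0,1],[0.07,0,-0.02,0,0,0,1],[0.07,0,-0.02,0,0,0,1],[0.07,0,-0.02,0,0,0,1]]'
python3 - <<'E'
from h import *
go(.4092,-.370,.057,0)
im=vision.camera('top'); cv2.imwrite('pics/t9.png',im)
E
```

```text
time: 24.18
position: [0.4164, -0.334, 0.2374]
tool_rot: [-0.499, 0.502, -0.499, 0.5]
ft_force: [0.6, 0.4, 1.0]
grip_width: 0.087
time: 24.68
position: [0.4076, -0.3682, 0.2386]
tool_rot: [-0.5, 0.5, -0.499, 0.5]
ft_force: [-0.4, -0.4, -1.0]
grip_width: 0.0871
pos [ 0.4076 -0.3682  0.2386] open ang 0.1 q6 -0.94 w 0.0871 F [-0.4 -0.4 -1. ] t 24.675
shift [0.0042 0.3632 0.0034] turn [ 0.0002  0.0003 -0.0004] rows>= 2.9
```

View pics/t9.png

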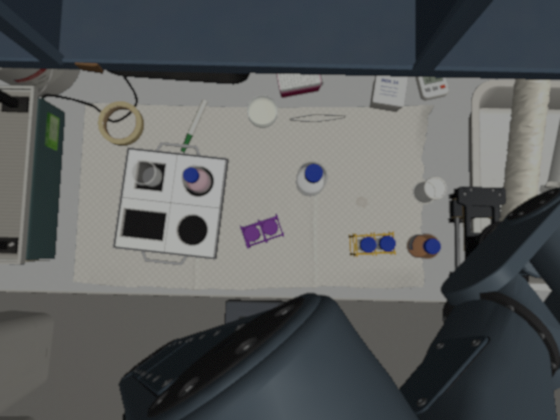

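All the placed items look right, and the gripper is over the amber bottle. Parallax makes it appear at (478,215). Descending.

```bash
python3 -m crank '[[0.003,0.05,0.003,0,0,0,1],[0.003,0.12,0.003,0,0,0,1],[0.003,0.18,0.003,0,0,0,1],[0.003,0.24,0.003,0,0,0,1],[0.003,0.29,0.003,0,0,0,1],[0.003,0.325,0.003,0,0,0,1],[0.003,0.35,0.003,0,0,0,1],[0.003,0.363,0.003,0,0,0,1],[0.003,0.363,0.003,0,0,0,1],[0.003,0.363,0.003,0,0,0,1]]'
python3 - <<'E'
from h import *
go(.4092,-.370,.057,0)
im=vision.camera('side'); cv2.imwrite('pics/s10.png',cv2.resize(im[80:260,250:450],None,fx=3,fy=3))
im=vision.camera('top'); cv2.imwrite('pics/t10.png',cv2.resize(im[150:300,330:530],None,fx=3,fy=3))
E
```

```text
time: 25.98
position: [0.4091, -0.3719, 0.0579]
tool_rot: [0.5, -0.5, 0.501, -0.5]
ft_force: [-0.2, 0.4, 0.6]
grip_width: 0.0869
pos [ 0.4091 -0.3719  0.0579] open ang -0.0 q6 -0.94 w 0.0869 F [-0.2  0.4  0.6] t 25.975
shift [-0.0038  0.0018  0.0001] turn [-0.0003 -0.0002  0.0003] rows>= 0.0
```

View pics/s10.png

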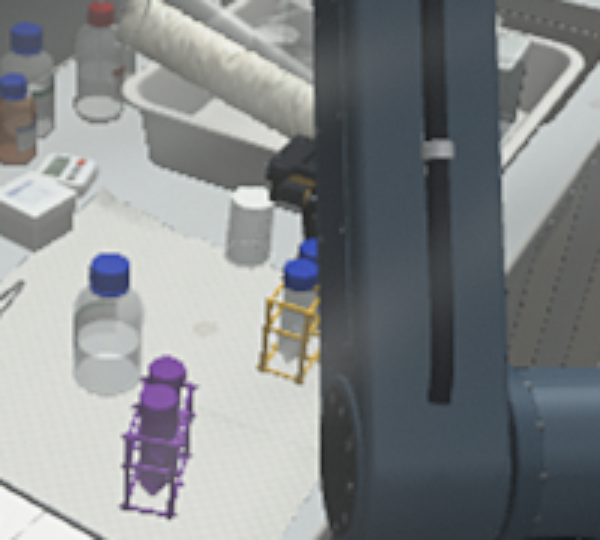

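View pics/t10.png

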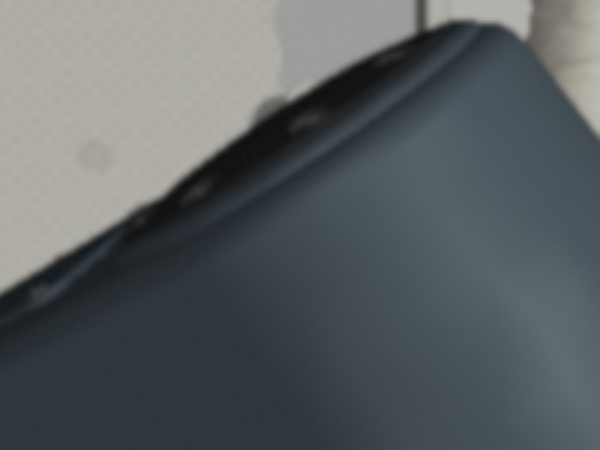

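Both views of the bottle are blocked by the arm, but there is no contact force and the position matches. Grip and lift.

```bash
python3 -m crank '[[-0.003,0,0,0,0,0,1],[-0.003,0,0,0,0,0,-1],[-0.003,0,0,0,0,0,-1],[-0.003,0,0,0,0,0,-1],[-0.003,0,0,0,0,0,-1],[-0.003,0,0,0,0,0,-1],[-0.003,0,0,0,0,0,-1],[-0.003,0,0,0,0,0,-1],[-0.003,0,0,0,0,0,-1],[-0.003,0,0,0,0,0,-1]]' 18
python3 -m crank '[[0,0,0,0,0,0,-1],[0,0,0,0,0,0,-1],[0,-0.02,0,0,0,0,-1],[0,-0.06,0,0,0,0,-1],[0,-0.12,0,0,0,0,-1],[0,-0.18,0,0,0,0,-1],[0,-0.24,0,0,0,0,-1],[0,-0.3,0,0,0,0,-1],[0,-0.35,0,0,0,0,-1],[0,-0.365,0,0,0,0,-1]]'
python3 -m crank '[[0,0,0,0,0,0,-1],[0,0,0,0,0,0,-1]]'
python3 - <<'E'
from h import *
go(.434,.1487,.24,0)
im=vision.camera('side'); cv2.imwrite('pics/s11.png',im)
E
```

```text
time: 27.32
position: [0.4088, -0.3701, 0.0573]
tool_rot: [0.5, -0.5, 0.5, -0.5]
ft_force: [0.5, 0.1, -0.3]
grip_width: 0.055
time: 28.58
position: [0.4091, -0.3705, 0.2418]
tool_rot: [0.5, -0.499, 0.501, -0.5]
ft_force: [0.7, -0.5, -1.7]
grip_width: 0.0553
time: 28.82
position: [0.4082, -0.3693, 0.2386]
tool_rot: [-0.5, 0.501, -0.499, 0.5]
ft_force: [0.7, 0.2, -1.1]
grip_width: 0.0551
pos [ 0.4082 -0.3693  0.2386] open ang -0.0 q6 -0.94 w 0.0551 F [ 0.7  0.2 -1.1] t 28.825
shift [-1.0361e+00 -6.0000e-04  5.0700e-02] turn [ 0.0005 -0.0003 -0.0007] rows>= 8.3
```

View pics/s11.png

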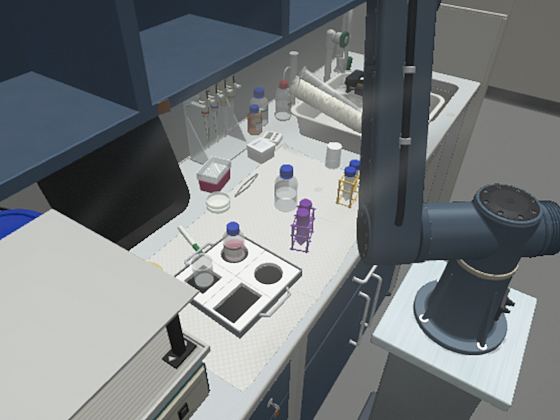

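```bash
python3 -m crank '[[-0.04,0,0.002,0,0,0,-1],[-0.12,0,0.006,0,0,0,-1],[-0.22,0,0.01,0,0,0,-1],[-0.32,0,0.015,0,0,0,-1],[-0.42,0,0.02,0,0,0,-1],[-0.52,0,0.025,0,0,0,-1],[-0.62,0,0.03,0,0,0,-1],[-0.72,0,0.035,0,0,0,-1],[-0.82,0,0.04,0,0,0,-1],[-0.91,0,0.045,0,0,0,-1]]'
python3 -m crank '[[-0.06,0,0.003,0,0,0,-1],[-0.1,0,0.005,0,0,0,-1],[-0.124,0,0.006,0,0,0,-1],[-0.124,0,0.006,0,0,0,-1],[-0.124,0,0.006,0,0,0,-1]]'
python3 - <<'E'
from h import *
go(.434,.1487,.07,0)
im=vision.camera('side'); cv2.imwrite('pics/s12.png',cv2.resize(im[100:350,100:400],None,fx=2.5,fy=2.4))
E
```

```text
time: 30.12
position: [0.43, 0.0875, 0.2395]
tool_rot: [-0.5, 0.5, -0.499, 0.5]
ft_force: [0.3, 0.3, -0.8]
grip_width: 0.055
time: 30.75
position: [0.4344, 0.1465, 0.2397]
tool_rot: [-0.5, 0.5, -0.5, 0.499]
ft_force: [-1.0, 0.2, -1.1]
grip_width: 0.0552
pos [0.4344 0.1465 0.2397] open ang -0.1 q6 0.08 w 0.0552 F [-1.   0.2 -1.1] t 30.75
shift [-0.0045  0.3393 -0.0006] turn [ 0.0002 -0.0004  0.0001] rows>= 2.7
```

View pics/s12.png

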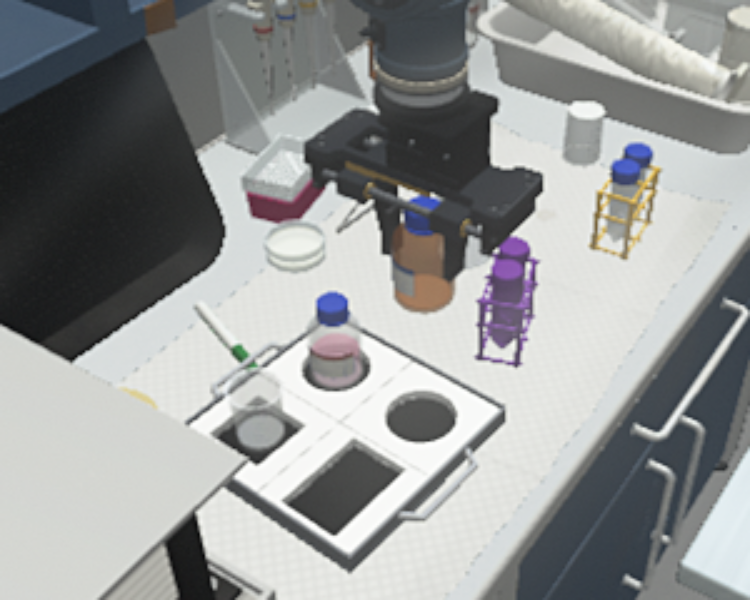

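The amber bottle is held upright above the near-right well. Lowering, with the final approach slow.

```bash
python3 -m crank '[[-0.002,0.04,0,0,0,0,-1],[-0.003,0.1,0,0,0,0,-1],[-0.003,0.16,0,0,0,0,-1],[-0.003,0.21,0,0,0,0,-1],[-0.003,0.26,0,0,0,0,-1],[-0.003,0.295,0,0,0,0,-1],[-0.003,0.32,0,0,0,0,-1],[-0.003,0.333,0,0,0,0,-1],[-0.003,0.338,0,0,0,0,-1],[-0.003,0.338,0,0,0,0,-1]]'
python3 -m crank '[[0,0,0,0,0,0,-1],[0,0,0,0,0,0,-1]]'
python3 - <<'E'
from h import *
go(.434,.1487,.0673,0)
im=vision.camera('side'); cv2.imwrite('pics/s13.png',cv2.resize(im[100:350,100:400],None,fx=2.5,fy=2.4))
E
```

```text
time: 32.05
position: [0.435, 0.1484, 0.0711]
tool_rot: [0.5, -0.5, 0.5, -0.5]
ft_force: [0.1, 0.5, -1.4]
grip_width: 0.055
time: 32.3
position: [0.4349, 0.1485, 0.0712]
tool_rot: [0.5, -0.5, 0.5, -0.5]
ft_force: [0.6, 0.4, -1.3]
grip_width: 0.0549
pos [0.4349 0.1485 0.0712] open ang -0.0 q6 0.09 w 0.0549 F [ 0.6  0.4 -1.3] t 32.3
shift [-0.0003  0.0077 -0.0018] turn [-0.0003 -0.0002 -0.    ] rows>= 0.1
```

View pics/s13.png

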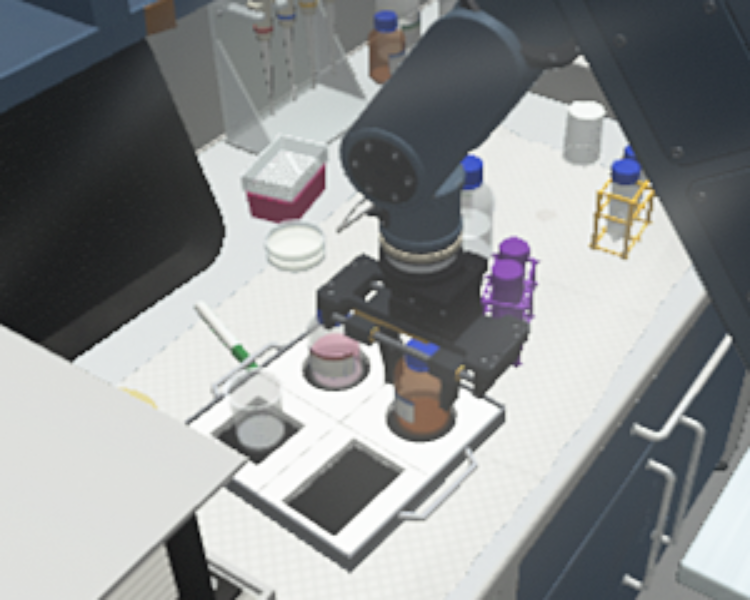

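```bash
python3 -m crank '[[0,0.002,-0.001,0,0,0,-1],[0,0.004,-0.001,0,0,0,-1],[0,0.006,-0.001,0,0,0,-1],[0,0.0075,-0.001,0,0,0,-1],[0,0.008,-0.001,0,0,0,-1],[0,0.008,-0.001,0,0,0,-1]]'
```

```text
time: 33.1
position: [0.4342, 0.1485, 0.0672]
tool_rot: [0.5, -0.5, 0.5, -0.5]
ft_force: [-1.3, 0.0, 5.5]
grip_width: 0.0551
```

```bash
python3 -m crank '[[0,-0.0015,0,0,0,0,0.4],[0,-0.0015,0,0,0,0,0.6],[0,-0.0015,0,0,0,0,0.7],[0,-0.0015,0,0,0,0,0.8],[0,-0.03,0,0,0,0,0.8],[0,-0.08,0,0,0,0,0.8],[0,-0.16,0,0,0,0,0.8],[0,-0.25,0,0,0,0,1],[0,-0.33,0,0,0,0,1],[0,-0.35,0,0,0,0,1]]'
python3 - <<'E'
from h import *
go(.4105,-.2525,.24,3.4)
im=vision.camera('side'); cv2.imwrite('pics/s14.png',cv2.resize(im[100:350,100:400],None,fx=2.5,fy=2.4))
E
```

```text
time: 34.35
position: [0.4355, 0.1486, 0.2451]
tool_rot: [0.498, -0.499, 0.502, -0.502]
ft_force: [-0.3, 0.2, -0.6]
grip_width: 0.0868
pos [0.4355 0.1486 0.2451] open ang -0.0 q6 0.09 w 0.0868 F [-0.3  0.2 -0.6] t 34.35
shift [ 0.8023  0.0094 -0.0495] turn [-0.0021 -0.0191 -0.0001] rows>= 6.4
```

View pics/s14.png

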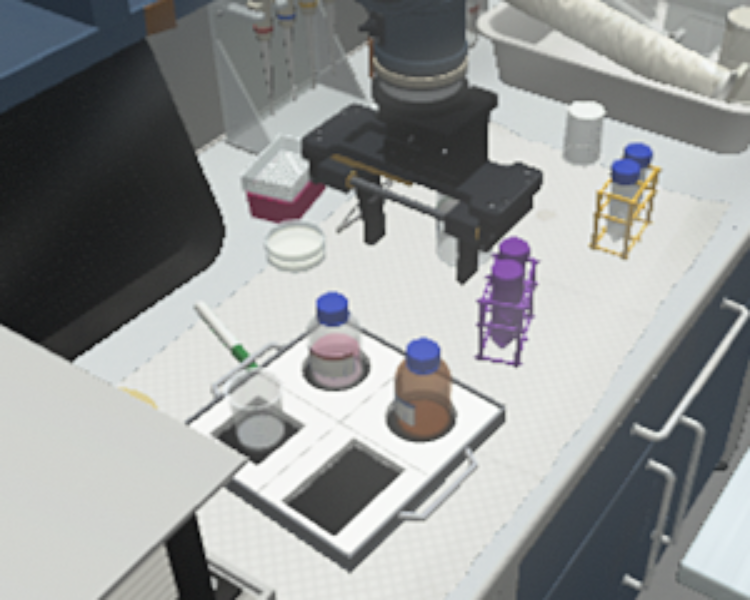

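Both bottles are seated. Moving to above the tube rack.

```bash
python3 -m crank '[[0.1,0.005,-0.006,0,-0.002,0,1],[0.802,0.005,-0.0495,0,-0.019,0,1],[0.802,0.005,-0.0495,0,-0.019,0,1],[0.802,0.005,-0.0495,0,-0.019,0,1],[0.802,0.005,-0.0495,0,-0.019,0,1],[0.802,0.005,-0.0495,0,-0.019,0,1],[0.802,0.005,-0.0495,0,-0.019,0,1],[0.802,0.005,-0.0495,0,-0.019,0,1],[0.802,0.005,-0.0495,0,-0.019,0,1],[0.802,0.005,-0.0495,0,-0.019,0,1]]' 20
python3 -m crank '[[0,0,0,0,0,0,1],[0,0,0,0,0,0,1]]'
python3 - <<'E'
from h import *
go(.4105,-.2525,.085,3.4)
im=vision.camera('top'); cv2.imwrite('pics/t15.png',im)
cv2.imwrite('pics/t15z.png',cv2.resize(im[200:290,320:460],None,fx=5,fy=5,interpolation=cv2.INTER_CUBIC))
cv2.imwrite('pics/t15c.png',cv2.resize(im[135:270,105:240],None,fx=4.4,fy=4.4,interpolation=cv2.INTER_CUBIC))
E
```

```text
time: 35.65
position: [0.4087, -0.2507, 0.2388]
tool_rot: [-0.515, 0.485, -0.484, 0.515]
ft_force: [0.2, 0.4, -0.1]
grip_width: 0.0872
time: 35.9
position: [0.4093, -0.2518, 0.2394]
tool_rot: [-0.515, 0.485, -0.485, 0.515]
ft_force: [-0.0, 0.2, 0.3]
grip_width: 0.0871
pos [ 0.4093 -0.2518  0.2394] open ang 3.4 q6 -0.84 w 0.0871 F [-0.   0.2  0.3] t 35.9
shift [0.0016 0.3088 0.0023] turn [-0.      0.0003  0.    ] rows>= 2.5
```

View pics/t15.png

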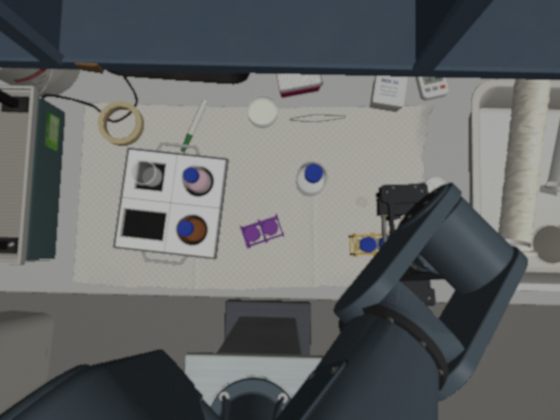

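View pics/t15c.png

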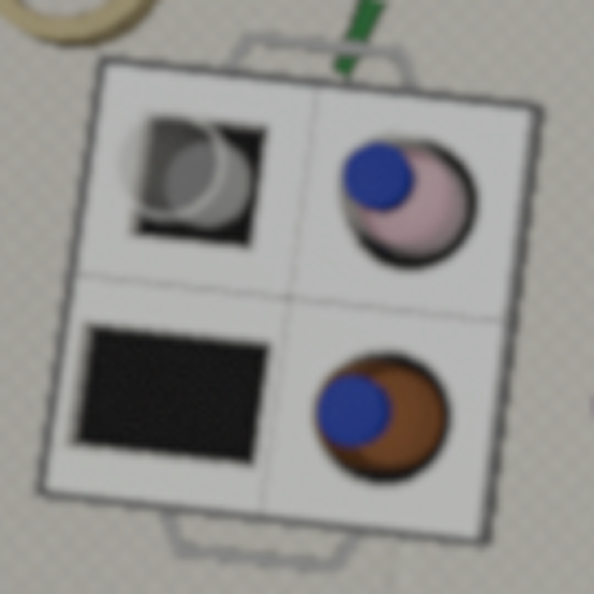

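The placed items look correct. The gripper is over the rack at about (400,245), partly hidden. Descending.

```bash
python3 -m crank '[[0.001,0.05,0.002,0,0,0,1],[0.001,0.11,0.002,0,0,0,1],[0.001,0.17,0.002,0,0,0,1],[0.001,0.22,0.002,0,0,0,1],[0.001,0.26,0.002,0,0,0,1],[0.001,0.29,0.002,0,0,0,1],[0.001,0.308,0.002,0,0,0,1],[0.001,0.316,0.002,0,0,0,1],[0.001,0.316,0.002,0,0,0,1],[0.001,0.316,0.002,0,0,0,1]]'
python3 - <<'E'
from h import *
go(.4105,-.2525,.081,3.4)
im=vision.camera('side'); cv2.imwrite('pics/s16.png',cv2.resize(im[80:260,250:450],None,fx=3.5,fy=3.3))
E
```

```text
time: 37.2
position: [0.4104, -0.2532, 0.0818]
tool_rot: [0.515, -0.485, 0.485, -0.515]
ft_force: [-0.4, -0.5, 0.6]
grip_width: 0.0871
pos [ 0.4104 -0.2532  0.0818] open ang 3.4 q6 -0.84 w 0.0871 F [-0.4 -0.5  0.6] t 37.2
shift [-0.0014  0.0016  0.0002] turn [-0.0002 -0.0001  0.0003] rows>= 0.0
```

View pics/s16.png

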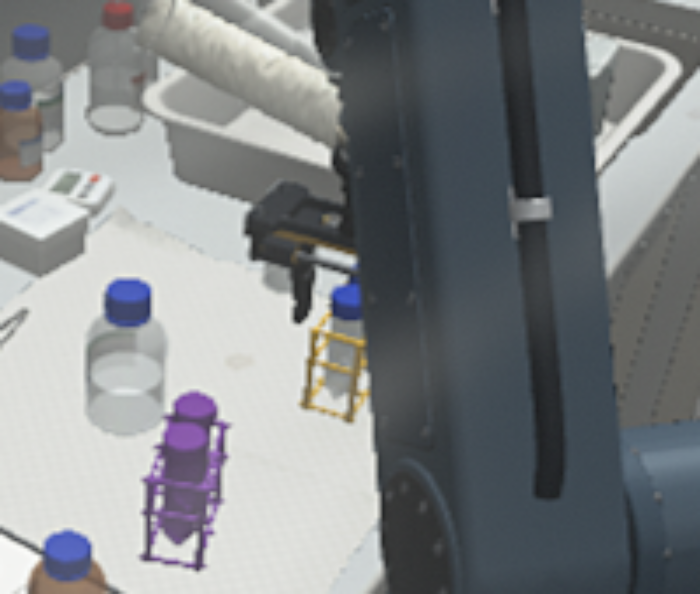

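```bash
python3 -m crank '[[-0.001,0,0,0,0,0,0.5],[-0.001,0,0,0,0,0,0],[-0.001,0,0,0,0,0,-1],[-0.001,0,0,0,0,0,-1],[-0.001,0,0,0,0,0,-1],[-0.001,0,0,0,0,0,-1],[-0.001,0,0,0,0,0,-1],[-0.001,0,0,0,0,0,-1],[-0.001,0,0,0,0,0,-1],[-0.001,0,0,0,0,0,-1]]' 20
python3 -m crank '[[0,0,0,0,0,0,-1],[0,0,0,0,0,0,-1],[0,0,0,0,0,0,-1],[0,-0.01,0,0,0,0,-1],[0,-0.03,0,0,0,0,-1],[0,-0.06,0,0,0,0,-1],[0,-0.06,0,0,0,0,-1]]'
python3 - <<'E'
from h import *
go(.4105,-.2525,.25,3.4)
im=vision.camera('side'); cv2.imwrite('pics/s17.png',cv2.resize(im[80:260,250:450],None,fx=3.5,fy=3.3))
E
```

```text
time: 38.5
position: [0.4102, -0.2525, 0.0813]
tool_rot: [-0.514, 0.485, -0.485, 0.515]
ft_force: [0.4, -1.1, -0.1]
grip_width: 0.0494
time: 39.38
position: [0.4107, -0.253, 0.1125]
tool_rot: [0.515, -0.484, 0.486, -0.514]
ft_force: [1.9, -0.3, -1.4]
grip_width: 0.0491
pos [ 0.4107 -0.253   0.1125] open ang 3.4 q6 -0.84 w 0.0491 F [ 1.9 -0.3 -1.4] t 39.375
shift [-5.000e-04 -2.749e-01  1.000e-04] turn [-0.0006 -0.0001  0.0007] rows>= 2.2
```

View pics/s17.png

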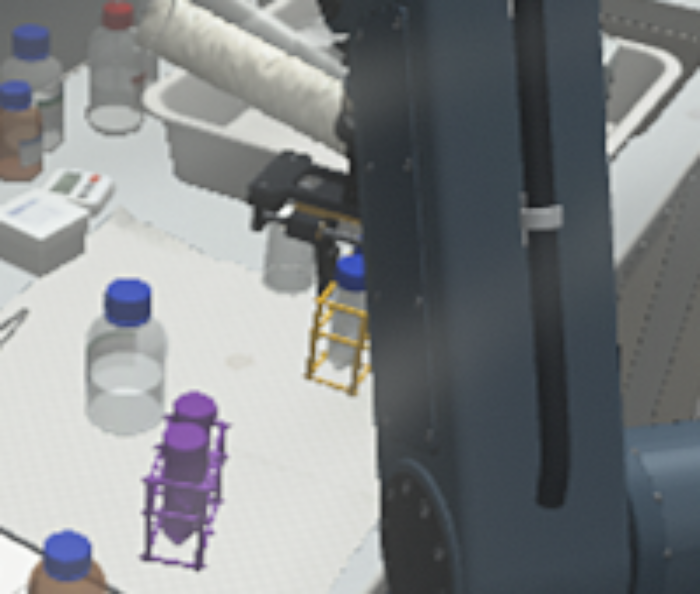

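The rack is up and looks level. I'll lift further and check its tilt once it's clear of the arm.

```bash
python3 -m crank '[[0,-0.03,0,0,0,0,-1],[0,-0.08,0,0,0,0,-1],[0,-0.13,0,0,0,0,-1],[0,-0.18,0,0,0,0,-1],[0,-0.23,0,0,0,0,-1],[0,-0.27,0,0,0,0,-1],[0,-0.285,0,0,0,0,-1],[0,-0.285,0,0,0,0,-1]]'
python3 - <<'E'
from h import *
go(.4437,.262,.255,-5)
E
```

```text
time: 40.42
position: [0.41, -0.2523, 0.2536]
tool_rot: [-0.514, 0.485, -0.485, 0.515]
ft_force: [0.1, 0.0, -2.2]
grip_width: 0.0491
pos [ 0.41   -0.2523  0.2536] open ang 3.4 q6 -0.84 w 0.0491 F [ 0.1  0.  -2.2] t 40.425
shift [-1.0229 -0.0027  0.1278] turn [ 0.      0.0465 -0.    ] rows>= 8.2
```

```bash
python3 -m crank '[[-0.03,-0.003,0.004,0,0.002,0,-1],[-0.09,-0.003,0.011,0,0.005,0,-1],[-0.17,-0.003,0.021,0,0.01,0,-1],[-0.26,-0.003,0.032,0,0.015,0,-1],[-0.35,-0.003,0.044,0,0.02,0,-1],[-0.44,-0.003,0.055,0,0.025,0,-1],[-0.53,-0.003,0.066,0,0.03,0,-1],[-0.62,-0.003,0.077,0,0.035,0,-1],[-0.71,-0.003,0.089,0,0.04,0,-1],[-0.8,-0.003,0.1,0,0.0465,0,-1]]'
python3 -m crank '[[-0.085,0,-0.001,0,0,0,-1],[-0.15,0,-0.001,0,0,0,-1],[-0.2,0,-0.002,0,0,0,-1],[-0.223,0,-0.002,0,0,0,-1],[-0.223,0,-0.002,0,0,0,-1],[-0.223,0,-0.002,0,0,0,-1]]'
python3 - <<'E'
from h import *
go(.4437,.262,.094,-5)
im=vision.camera('side'); cv2.imwrite('pics/s18.png',cv2.resize(im[100:350,100:400],None,fx=2.5,fy=2.4))
im=vision.camera('top'); cv2.imwrite('pics/t18.png',im)
E
```

```text
time: 41.68
position: [0.4351, 0.1519, 0.2545]
tool_rot: [-0.478, 0.522, -0.521, 0.477]
ft_force: [1.3, -0.7, -0.9]
grip_width: 0.0491
time: 42.42
position: [0.4447, 0.2601, 0.255]
tool_rot: [-0.478, 0.522, -0.521, 0.477]
ft_force: [-0.4, 0.7, -1.2]
grip_width: 0.0491
pos [0.4447 0.2601 0.255 ] open ang -5.0 q6 0.4 w 0.0491 F [-0.4  0.7 -1.2] t 42.425
shift [-0.0038  0.322  -0.0021] turn [ 0.0003 -0.0001  0.0003] rows>= 2.6
```

View pics/s18.png

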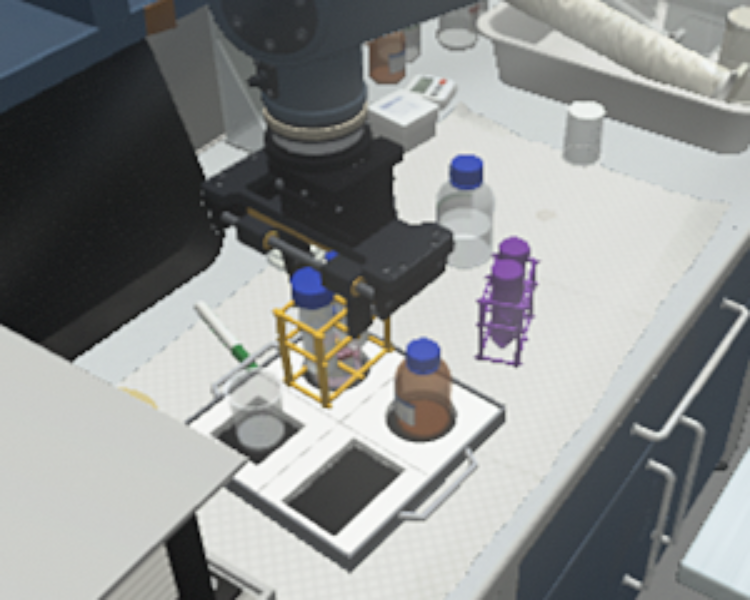

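View pics/t18.png

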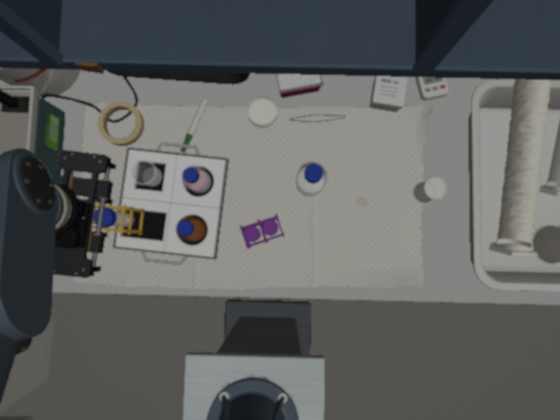

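The rack hangs upright. I'll compare its visible corners with where they should be.

```bash
python3 - <<'E'
from h import *
o=robot.get_obs();p=o['position'];a=np.radians(-5);ex=np.array([np.cos(a),np.sin(a),0]);ey=np.array([-np.sin(a),np.cos(a),0])
im=cv2.imread('pics/s18.png')
for z in(0.174,.174+.088):
  for sx in(-.022,.022):
    for sy in(-.041,.041):
      q=np.array([p[0],p[1],z])+sx*ex+sy*ey; u=w2p('side',q); x,y=(u[0]-100)*2.5,(u[1]-100)*2.4
      cv2.circle(im,(int(x),int(y)),3,(0,0,255),-1)
cv2.imwrite('pics/s18o.png',cv2.resize(im[200:450,180:480],None,fx=2.4,fy=2.4))
E
```

```text
(no output)
```

View pics/s18o.png

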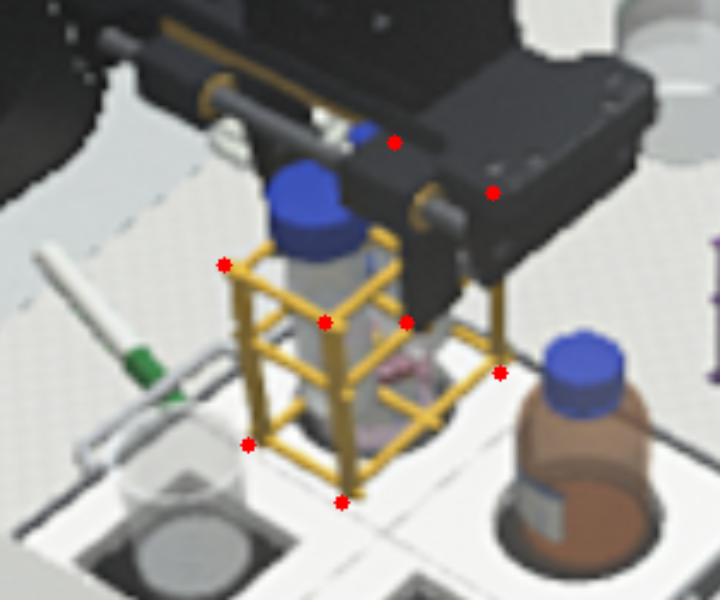

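```bash
python3 -m crank '[[-0.003,0.03,-0.002,0,0,0,-1],[-0.005,0.08,-0.002,0,0,0,-1],[-0.005,0.13,-0.002,0,0,0,-1],[-0.005,0.18,-0.002,0,0,0,-1],[-0.005,0.225,-0.002,0,0,0,-1],[-0.005,0.26,-0.002,0,0,0,-1],[-0.005,0.28,-0.002,0,0,0,-1],[-0.005,0.285,-0.002,0,0,0,-1],[-0.005,0.285,-0.002,0,0,0,-1]]'
python3 - <<'E'
from h import *
go(.4437,.263,.093,-5)
im=vision.camera('side'); cv2.imwrite('pics/s19.png',cv2.resize(im[180:350,120:320],None,fx=3.5,fy=3.5))
E
```

```text
time: 43.65
position: [0.4447, 0.2635, 0.113]
tool_rot: [0.478, -0.521, 0.521, -0.478]
ft_force: [0.4, -0.1, -1.2]
grip_width: 0.0492
pos [0.4447 0.2635 0.113 ] open ang -5.0 q6 0.41 w 0.0492 F [ 0.4 -0.1 -1.2] t 43.65
shift [ 0.0012  0.0399 -0.0019] turn [-0.0001 -0.     -0.0001] rows>= 0.3
```

View pics/s19.png

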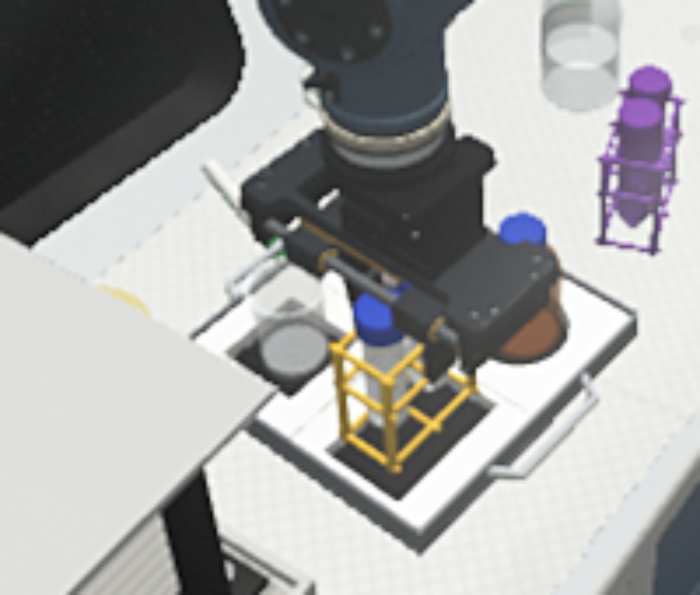

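The rack is aligned with the oblong bay and its underside is about 10 mm above the insert. Lowering slowly.

```bash
python3 -m crank '[[0,0.01,-0.002,0,0,0,-1],[0,0.02,-0.002,0,0,0,-1],[0,0.03,-0.002,0,0,0,-1],[0,0.036,-0.002,0,0,0,-1],[0,0.039,-0.002,0,0,0,-1],[0,0.039,-0.002,0,0,0,-1]]'
python3 -m crank '[[0,0.001,0,0,0,0,-1],[0,0.002,0,0,0,0,-1],[0,0.0035,0,0,0,0,-1],[0,0.0035,0,0,0,0,-1]]'
python3 - <<'E'
from h import *
go(.4437,.263,.0913,-5)
im=vision.camera('side'); cv2.imwrite('pics/s20.png',cv2.resize(im[180:350,120:320],None,fx=3.5,fy=3.5))
E
```

```text
time: 44.45
position: [0.4434, 0.2636, 0.0932]
tool_rot: [-0.478, 0.521, -0.521, 0.478]
ft_force: [-0.3, -1.1, -0.4]
grip_width: 0.0493
time: 44.95
position: [0.4436, 0.2636, 0.0918]
tool_rot: [0.478, -0.521, 0.521, -0.478]
ft_force: [-0.3, 0.5, 0.5]
grip_width: 0.0493
pos [0.4436 0.2636 0.0918] open ang -5.0 q6 0.41 w 0.0493 F [-0.3  0.5  0.5] t 44.95
shift [0.0011 0.0009 0.0002] turn [-0.0001  0.     -0.    ] rows>= 0.0
```

View pics/s20.png

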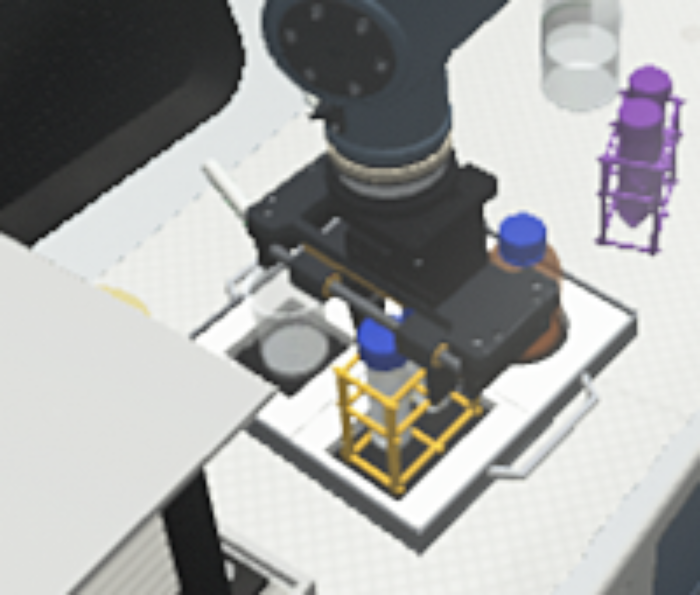

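```bash
python3 -m crank '[[0,0.001,0,0,0,0,-1],[0,0.002,0,0,0,0,-1],[0,0.003,0,0,0,0,-1],[0,0.003,0,0,0,0,-1]]'
```

```text
time: 45.5
position: [0.4443, 0.2636, 0.0913]
tool_rot: [0.477, -0.521, 0.522, -0.478]
ft_force: [-0.8, -1.7, 9.4]
grip_width: 0.0488
```

Contact at 9 N and at the right height. Releasing.

```bash
python3 -m crank '[[0,-0.002,0,0,0,0,-1],[0,-0.002,0,0,0,0,0.3],[0,-0.002,0,0,0,0,0.5],[0,-0.002,0,0,0,0,0.8],[0,-0.002,0,0,0,0,0.8],[0,-0.03,0,0,0,0,0.8],[0,-0.08,0,0,0,0,0.8],[0,-0.16,0,0,0,0,0.8],[0,-0.24,0,0,0,0,1],[0,-0.3,0,0,0,0,1]]'
python3 - <<'E'
from h import *
go(.42,-.1,.3,-5)
im=vision.camera('side'); cv2.imwrite('pics/s21.png',cv2.resize(im[180:350,120:320],None,fx=3.5,fy=3.5))
E
```

```text
time: 46.75
position: [0.4438, 0.2638, 0.2429]
tool_rot: [0.477, -0.521, 0.522, -0.479]
ft_force: [0.8, 0.6, -0.5]
grip_width: 0.0861
pos [0.4438 0.2638 0.2429] open ang -5.0 q6 0.41 w 0.0861 F [ 0.8  0.6 -0.5] t 46.75
shift [ 0.7288 -0.1151  0.0162] turn [-0.0009  0.     -0.0004] rows>= 5.9
```

View pics/s21.png

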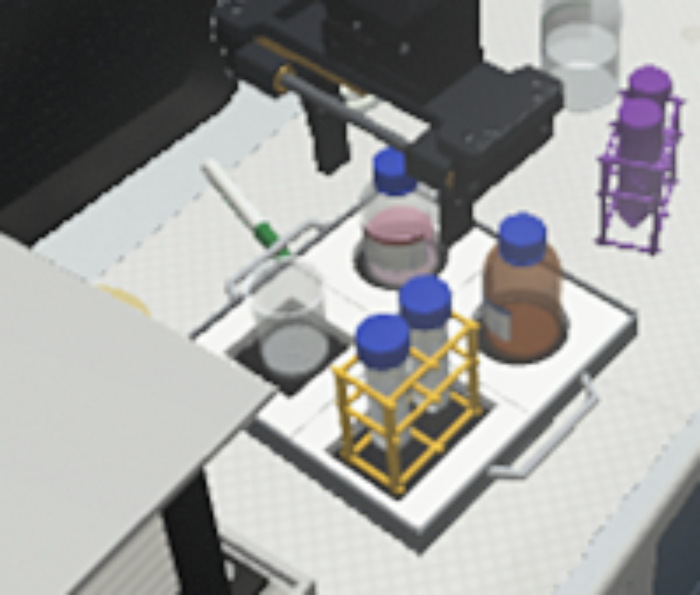

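All four are in. I'll move the arm up and away to the right, then take a final check from above.

```bash
python3 -m crank '[[0.02,-0.11,0,0,0,0,1],[0.95,-0.12,0,0,0,0,1],[0.95,-0.12,0,0,0,0,1],[0.95,-0.12,0,0,0,0,1],[0.95,-0.12,0,0,0,0,1],[0.95,-0.12,0,0,0,0,1],[0.95,-0.12,0,0,0,0,1],[0.95,-0.12,0,0,0,0,1],[0.95,-0.12,0,0,0,0,1],[0.95,-0.12,0,0,0,0,1]]'
python3 -m crank '[[0,0,0,0,0,0,1],[0,0,0,0,0,0,1],[0,0,0,0,0,0,1],[0,0,0,0,0,0,1]]'
python3 - <<'E'
from h import *
im=vision.camera('top'); cv2.imwrite('pics/t22.png',im)
cv2.imwrite('pics/t22c.png',cv2.convertScaleAbs(cv2.resize(im[135:270,105:240],None,fx=4.4,fy=4.4,interpolation=cv2.INTER_CUBIC),alpha=1.3))
im=vision.camera('side'); cv2.imwrite('pics/s22.png',im)
E
```

```text
time: 48.05
position: [0.4019, -0.2114, 0.3004]
tool_rot: [0.477, -0.522, 0.523, -0.477]
ft_force: [0.7, 0.7, -0.3]
grip_width: 0.0873
time: 48.55
position: [0.4022, -0.2089, 0.3001]
tool_rot: [0.478, -0.521, 0.521, -0.478]
ft_force: [0.3, 0.2, -0.6]
grip_width: 0.0868
```

View pics/t22c.png

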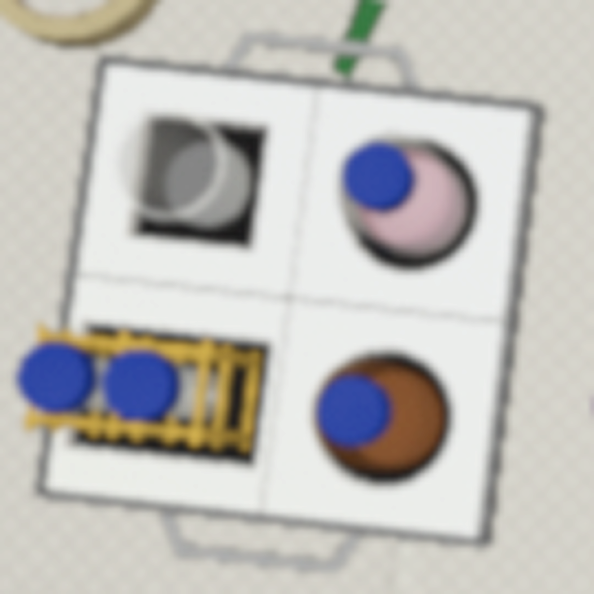

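View pics/t22.png

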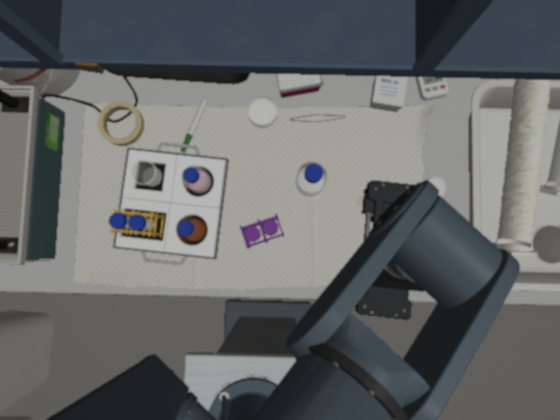

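View pics/s22.png

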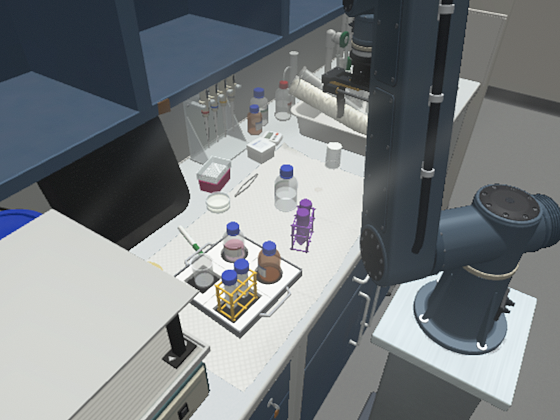

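```bash
python3 - <<'E'
from h import *
np.set_printoptions(precision=4,suppress=True)
Z2=lambda x,y:((x+.5)/4.4-.5+105,(y+.5)/4.4-.5+135)
a=-.087;R=np.array([[np.cos(a),-np.sin(a)],[np.sin(a),np.cos(a)]])
c=np.array([.4949,.2003])
def loc(p,sx,sy): return R.T@(p-(c+R@np.array([sx,sy])*.0565))*1000
for n,x,y,z,sx,sy in [('clear',379,176,.115,1,-1),('amber',355,411,.115,-1,-1),('beaker rim',173,170,.08,1,1),('beaker foot',207,183,.012,1,1),
 ('rackbotR1',258,347,.014,-1,1),('rackbotR2',249,452,.014,-1,1),('topL1',40,333,.098,-1,1),('topL2',28,424,.098,-1,1),('topR1',212,345,.098,-1,1),('topR2',203,443,.098,-1,1)]:
    p=p2w('top',*Z2(x,y),z)[:2]; print(n,p,'local mm',loc(p,sx,sy))
# large / upturned moved?
a0=cv2.imread('pics/top0.png');a1=cv2.imread('pics/top22.png') if 0 else cv2.imread('pics/t22.png')
s0=cv2.imread('pics/side0.png');s1=cv2.imread('pics/s22.png')
print('diff large',np.abs(a0[155:200,295:330].astype(int)-a1[155:200,295:330]).mean(),'side large/upt',np.abs(s0[160:212,270:300].astype(int)-s1[160:212,270:300]).mean(),np.abs(s0[140:168,325:343].astype(int)-s1[140:168,325:343]).mean())
E
```

```text
clear [0.5459 0.1376] local mm [-0.2663 -1.537 ]
amber [0.4339 0.1442] local mm [ 0.5664 -4.6692]
beaker rim [0.5523 0.2476] local mm [-3.4636 -4.4012]
beaker foot [0.5568 0.2519] local mm [0.639  0.3087]
rackbotR1 [0.4699 0.2201] local mm [ 29.9102 -38.9451]
rackbotR2 [0.4148 0.2222] local mm [-25.2459 -41.6515]
topL1 [0.4686 0.3016] local mm [21.455  42.1306]
topL2 [0.4247 0.3048] local mm [-22.5518  41.5385]
topR1 [0.4646 0.2184] local mm [ 24.786  -41.1054]
topR2 [0.4175 0.2204] local mm [-22.3609 -43.2328]
diff large 12.722116402116402 side large/upt 13.878205128205128 13.46494708994709
```

```bash
python3 - <<'E'
from h import *
for f0,f1,bs in [('pics/side0.png','pics/s22.png',{'large':(160,212,272,300),'upt':(142,168,325,343)}),('pics/top0.png','pics/t22.png',{'large':(158,198,296,330)})]:
    A=cv2.imread(f0);B=cv2.imread(f1)
    for n,(r0,r1,c0,c1) in bs.items():
        m=cv2.matchTemplate(B[r0-10:r1+10,c0-10:c1+10],A[r0:r1,c0:c1],cv2.TM_CCOEFF_NORMED); _,v,_,l=cv2.minMaxLoc(m); print(f1,n,v,l[0]-10,l[1]-10)
o=robot.get_obs();print(o['time'],abs(o['joint_velocities']).max())
print(robot.hand_in())
E
```

```text
pics/s22.png large 0.9984683394432068 0 0
pics/s22.png upt 0.9977771043777466 0 0
pics/t22.png large 0.999794602394104 0 0
48.65 0.004901573975995817
the job is handed in; nothing more can be done
None
```

I packed the caddy and handed the job in at about 48.7 s of the 136 s allowed. The hand-in reported no verdict.

- **Placing:** The beaker went into the square bay and the rack into the oblong bay. The clear bottle is in the far-right well and the amber bottle in the near-right well. Each was lowered until the wrist felt light contact (5–9 N) at the expected height, then released.
- **Final check:** In the last pictures, all four items stand upright and down in their recesses. The arm was clear and still.

| Item | Offset from recess centre | Limit |
|---|---|---|
| Clear bottle | about 1.5 mm | 11 mm |
| Amber bottle | about 5 mm | 11 mm |
| Rack | about 1 mm, lined up with the bay | 11 mm |
| Beaker, at the foot | about 1 mm | 11.5 mm |
| Beaker, at the rim | about 5–6 mm | 11.5 mm |

- **Look-alikes:** Matching against the first pictures showed no shift for the large bottle or the upturned beaker. A plain image difference did read above zero (about 13 grey levels). I put that down to lighting, because the shape matches were 0.998 or better.
- **Disagreements:** The two beaker readings disagree by about 5 mm. The beaker looks upright from the side, so I took the gap as error in picking out the rim by eye. The first beaker grip also caught its rim (54.4 mm), so I regripped it 8 mm lower on the wall (49.7 mm) before lifting.

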